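# Lock a spring channel bolt into the bench rail

### The job

Fit the spring channel bolt into the slot of the bench rail, between the two angle brackets, as an anchor for clamping work down: lower its head lengthwise through the slot, press down against its spring, twist it a quarter turn clockwise as seen from above, and let it rise so that the grooves of the head catch the lips of the rail. While you still hold it, prove the catch with a steady upward pull of about 18 N for half a second, then let go and leave it locked crosswise. Work gently: at no time push, twist or pull so hard that the bolt loads the rail with more than about 25 N, and do not disturb the other things on the bench.

Things in the scene. Friction and masses are not known exactly. Their poses are not given: they have to be found in the camera images.
- channel_bolt: Loose spring channel bolt, 0.17 kg, 62 mm tall, standing upright on its steel head. Origin: centre of the head's underside; z up along the stud; x along the length of head and grip, which are parallel. The same after half a turn about z. From below: head z 0 to 10 mm, 9 mm stud, loose washer, coil spring, twist grip. Once caught in the rail its origin is at z = 31 mm in the rail's frame, its x along the rail's x.
- grip_middle (a point): Middle of the bolt's black twist grip, 43 mm above the bolt's origin. The grip is a flat-sided bar 42 mm long (x), 14 mm thick (y), z = 27 to 59 mm, to be pinched across its 14 mm, no lower than z = 29 mm because the washer below rises to z = 24 mm when the spring is pressed.
- bolt_washer: The bolt's loose washer; origin: centre of its underside, 12 mm above the bolt's origin. Round, 42 mm diameter, 3 mm thick; it stays on top of the rail while the bolt is pushed down through it against the spring: 1 N at first, 1.2 N per mm more, solid (12 N, then hard) at 9 mm. The head can turn once the bolt is pushed down 7 mm or more; caught, 4 mm remain and the spring pulls the head up with 6 N.
- bolt_head: The bolt's steel head, same origin and axes: 34.4 x 20 x 10 mm, lower edges bevelled. Two grooves across its top, parallel to y, 9.5 to 14.7 mm from the middle, 3 mm deep, take the lips of the rail. Two opposite corners are rounded: inside the rail it turns only clockwise seen from above, until its square corners strike the side walls after 90 to 95 degrees; the other way it jams at 35.
- bench_rail: Fixed grey metal strut channel, slot upwards, 300 mm long (y), 41 mm wide (x), with black end caps, on two dark foot straps, levelled on packers (height above the bench varies by 6 mm). Origin: under its middle, 47 mm below its top; z up; at yaw 0 its axes are those of the robot's base. Inside it is 36 mm wide, its floor at z = 8.5 mm.
- slot_middle (a point): Centre of the slot, half way along the rail, at the height of its top (z = 47 mm in the rail's frame). The slot is 22 mm wide with rounded edges (2 mm) and runs the rail's whole length; its two lips, 2.5 mm thick, are turned down and end 9 mm below the top.
- bracket_left: Fixed steel angle bracket bolted on top of the rail on its +y side. Origin: under its upright leg, at the middle of the rail's top; axes as the rail's. Upright leg 40 mm wide (x), 5 mm thick (y), 40 mm tall; foot leg and bolt head run 43 mm to +y.
- bracket_right: The same bracket on the rail's -y side, with its foot leg to -y. The free stretch of slot between the two upright legs is 155 to 195 mm long.
- flux_bottle: Bystander: small white bottle with a blue cap, 47 mm diameter, 84 mm tall, origin under its middle.
- pliers: Bystander: pliers with blue grips lying flat, 166x59x14 mm, length along x, origin under the middle.
- hex_bolt: Bystander: plain hexagon bolt lying flat, 62x17x19 mm, length along x, origin under the middle.
Mind the look-alikes: they are no part of the job. Leave any brown look-alike of the channel_bolt alone.

How it is judged (in metres and radians):
On the way, in this order (a step that is already met when the one before it is completed fails the run):
1. the head is in the slot, lengthwise, below the rail's top (z of channel_bolt in the frame of bench_rail between 0.02 and 0.0365 m and x of channel_bolt in the frame of bench_rail between -0.003 and 0.003 m and angle between the x axis of channel_bolt and the y axis of bench_rail, either way round below 0.2 rad), for 0.1 s.
2. the head, turned crosswise with its grooves on the lips, is pulled up against them with more than 20 N (6 N of it from the spring) (z of channel_bolt in the frame of bench_rail between 0.0295 and 0.0325 m and x of channel_bolt in the frame of bench_rail between -0.0025 and 0.0025 m and angle between the x axis of channel_bolt and the x axis of bench_rail, either way round below 0.16 rad and angle between channel_bolt's own z axis and vertical below 0.1 rad and y of channel_bolt in the frame of bracket_left below -0.03 m and y of channel_bolt in the frame of bracket_right above 0.03 m and contact force between bolt_head and bench_rail above 20 N), for 0.3 s.
At the end, for the whole second after the job is handed in: The bolt stands upright (within 0.1 rad) in the slot, at least 30 mm from the upright legs of both brackets, turned crosswise within 0.16 rad, in the middle of the slot within 2.5 mm, its origin 29.5 to 32.5 mm above the rail's origin (grooves up on the lips), at rest (z of channel_bolt in the frame of bench_rail between 0.0295 and 0.0325 m and x of channel_bolt in the frame of bench_rail between -0.0025 and 0.0025 m and angle between the x axis of channel_bolt and the x axis of bench_rail, either way round below 0.16 rad and angle between channel_bolt's own z axis and vertical below 0.1 rad and y of channel_bolt in the frame of bracket_left below -0.03 m and y of channel_bolt in the frame of bracket_right above 0.03 m and linear speed of channel_bolt below 0.01 m/s); the robot touches nothing.
It fails at once if the bolt's head or its washer presses on the rail with more than 32 N (contact force between any of bolt_head, bolt_washer and bench_rail above 32 N).
It fails at once if a bystander is shifted by more than 20 mm (distance of any of flux_bottle, pliers, hex_bolt from where it was at the start of the episode above 0.02 m).
It also fails if it takes over 67 s, if anything falls off the work surface, if the arm or the gripper's body presses on something with over 40 N, if the wrist force passes 120 N, or if a joint passes its speed limit or range.

### The arm

A 6-joint arm with a two-finger parallel gripper is mounted at the origin on a cart in front of the work surface, level with it; the furniture and walls round the work are solid. World frame = base frame: x ahead of the robot, y to its left, z up, the work surface at z = 0. Lengths are in m, angles in degrees, forces in N, time in s.
With the tool pointing down it reaches from about 0.4 to 0.825 m from the base axis. Payload 7 kg.
Tool frame: the origin (TCP) lies where the fingers leave the gripper's body, on its centre line; the fingertips stand 66 mm ahead of it and the grasp point (between the pads) lies 47 mm ahead of it; z points along the fingers, y is the direction in which the jaws open and shut (so a half turn about z gives the same grasp; the last joint's range is limited). The gripper opens to 88 mm and grips with 3 to 60 N. Pads are 19 mm wide; open, the fingers measure 130 mm over their backs; the gripper's body (78 mm by 193 mm) begins 47 mm behind the grasp point.
Start: joints at [-55.571, 20.546, 0.682, 0, -70.136, -16.507], TCP at [0.208, -0.642, 0.292] pointing down, gripper open.
Joint ranges: [-176.03, 176.03], [-82.01, 121.73], [-58.28, 71.71], [-173.87, 95.51], [-174.79, -0.11], [-173.66, 173.66]. Speed limits (degrees/s): [136.94, 136.94, 172.46, 180, 180, 180].

### API

Orientations are given as [roll, pitch, yaw] about the fixed x, y, z axes, in that order (R = Rz(yaw) Ry(pitch) Rx(roll)).
In Python, from plant import get_obs, snapshot, close_job gives the robot as it stands.
- The arm moves only by the tool play_rows, never from a script. Its argument "series" is a list of rows, each a list of 5 numbers: the opening in per cent of the stroke, from 0 (shut) to 100 (fully open), then the shift along the tool's x, y, z in m, then the turn about the tool's z in degrees. In form: [[jaw, dx, dy, dz, spin], ...]. A call has 1 to 10 rows; each row is the pose to reach, as a shift and turn from the pose commanded when the call began, along the tool's axes at that moment; what a row does not reach only later rows make up. A row lasts 1/10 s, in which the tool goes at most 50 mm and 8.59 degrees, less where a joint would pass 70% of its speed; a pose out of reach is approached as far as the arm can. A call with a gripper value outside its range is refused whole. The fingers move at their own pace and stop on an object; the grip force is fixed at half the most. Time passes only in rows, so rows that repeat a pose let the fingers close. It gives the time, the measured TCP pose, the force and the opening at its end, in the units of the state.
- get_obs(): the state, without advancing time (a new reading comes with each control period).
- snapshot(name): name is "scene" or "side" or "wrist"; returns a dict with "frame" (400x640x3 uint8, red, green, blue), "z_map" (400x640 float32, m along the optical axis (not along the pixel's ray), 0 where there is no reading), "mtx" (3x3 intrinsics, pixels), "camera_from_world" (4x4, takes a point from world to camera coordinates); the wrist camera has in their place "tool_from_camera" (4x4, takes a point from camera to tool coordinates, whose origin is the TCP and whose axes are the flange's). Camera axes: x right, y up, looking along -z (the intrinsics and any distortion apply to the point x, -y, -z); pixel columns grow to the right and rows downward; lengths in m; the calibration is good to about 2 mm. A picture is of the moment at which its call begins: read the wrist's pose just before it.
- close_job(): hands the job in, once; it reports no verdict.
The state is a dict: "clock": time; "joint_pos": joint angles; "qvel": joint speeds; "tau": joint torques, N m; "tool_pos": TCP position; "orientation": TCP orientation; "force": force on the tool from outside, world axes, zero at the start; "moment": the same for the moment, N m; "opening": finger opening in m.
Only numpy, scipy, OpenCV 4.12 (cv2) and the standard library are available. Lean on these libraries where they do the work, as an engineer would, in place of code of your own. Each camera call takes 0.05 s, during which the arm holds its last target.

## Working session

There is one attempt and no reset: what is moved stays moved. The work goes in short steps, Python scripts to look and compute and a tool call to move; the robot and the scene stay as the last step left them, time stands still between calls to the robot, and variables do not carry over. Pictures are saved under pics/ and viewed, and the job is handed in when it is done.

Besides the shell and the picture viewer there is one more tool, called after ">>>" as name(argument=value, ...) on one line, values as JSON. play_rows: Moves the arm, as the interface text tells. Its arguments: {"type":"object","properties":{"series":{"type":"array"}},"required":["series"]}

```bash
ls; mkdir -p pics; cat > h.py <<'E'
import numpy as np, cv2
from plant import get_obs, snapshot, close_job
from scipy.spatial.transform import Rotation as R
def save(n,img,s=1.0,crop=None):
    im=img
    if crop: im=im[crop[1]:crop[3],crop[0]:crop[2]]
    im=cv2.resize(im,None,fx=s,fy=s,interpolation=cv2.INTER_CUBIC)
    cv2.imwrite('pics/'+n+'.png',im[:,:,::-1])
def toolT(o):
    T=np.eye(4);T[:3,:3]=R.from_euler('xyz',o['orientation'],degrees=True).as_matrix();T[:3,3]=o['tool_pos'];return T
def shot(name):
    o=get_obs(); s=snapshot(name)
    if name=='wrist': s['wfc']=toolT(o)@np.array(s['tool_from_camera'])
    else: s['wfc']=np.linalg.inv(s['camera_from_world'])
    return s
def ray(s,u,v):
    K=np.array(s['mtx']);d=np.array([(u-K[0,2])/K[0,0],-(v-K[1,2])/K[1,1],-1.])
    return s['wfc'][:3,3], s['wfc'][:3,:3]@d
def atz(s,u,v,z):
    p,d=ray(s,u,v); return p+d*(z-p[2])/d[2]
def dep(s,u,v):
    p,d=ray(s,u,v); return p+d*s['z_map'][int(round(v)),int(round(u))]
def cloud(s):
    h,w=s['z_map'].shape;K=np.array(s['mtx']);u,v=np.meshgrid(np.arange(w),np.arange(h))
    d=np.stack([(u-K[0,2])/K[0,0],-(v-K[1,2])/K[1,1],-np.ones_like(u,float)],-1)*s['z_map'][...,None]
    P=d@s['wfc'][:3,:3].T+s['wfc'][:3,3]; P[s['z_map']==0]=np.nan; return P
E
python3 - <<'E'
from h import *
import pickle
o=get_obs();print(o)
for n in ['scene','side','wrist']:
    s=shot(n);pickle.dump(s,open(n+'0.pkl','wb'));save(n+'0',s['frame']);print(n,s.keys(),np.round(s['mtx'],1).tolist(),np.round(s['wfc'],3).tolist())
E
```

```text
pics
{'clock': 0.0, 'joint_pos': array([-5.55728575e+01,  2.05913239e+01,  6.32933797e-01, -1.96223115e-02,
       -7.01359051e+01, -1.65076666e+01]), 'qvel': array([-0.05474672,  0.04524186, -0.02457758, -0.06455583,  0.0008343 ,
        0.03416825]), 'tau': array([-1.29392192e-03, -5.82725573e+01,  2.93055707e+01,  6.99680507e+00,
        7.12796827e-03, -9.40807922e-05]), 'tool_pos': array([ 0.20755249, -0.64189109,  0.29121904]), 'orientation': array([ 1.79904350e+02, -9.11008850e-03, -1.62087199e+02]), 'force': array([-0.07746303,  0.13363494,  0.31254379]), 'moment': array([0.04043152, 0.00063599, 0.05156101]), 'opening': 0.08787571794429352}
scene dict_keys(['frame', 'z_map', 'mtx', 'camera_from_world', 'wfc']) [[373.0, 0.0, 324.0], [0.0, 373.0, 200.5], [0.0, 0.0, 1.0]] [[0.883, 0.275, -0.38, 0.265], [-0.469, 0.528, -0.709, -0.68], [0.006, 0.804, 0.595, 0.554], [0.0, 0.0, 0.0, 1.0]]
side dict_keys(['frame', 'z_map', 'mtx', 'camera_from_world', 'wfc']) [[385.9, 0.0, 311.8], [0.0, 385.9, 195.2], [0.0, 0.0, 1.0]] [[-0.949, 0.169, -0.268, 0.347], [-0.316, -0.467, 0.826, 0.627], [0.014, 0.868, 0.497, 0.489], [0.0, 0.0, 0.0, 1.0]]
wrist dict_keys(['frame', 'z_map', 'mtx', 'tool_from_camera', 'wfc']) [[343.3, 0.0, 325.8], [0.0, 343.3, 204.7], [0.0, 0.0, 1.0]] [[-0.307, -0.914, -0.264, 0.136], [0.952, -0.294, -0.089, -0.664], [0.003, -0.279, 0.96, 0.384], [0.0, 0.0, 0.0, 1.0]]
```

View pics/scene0.png

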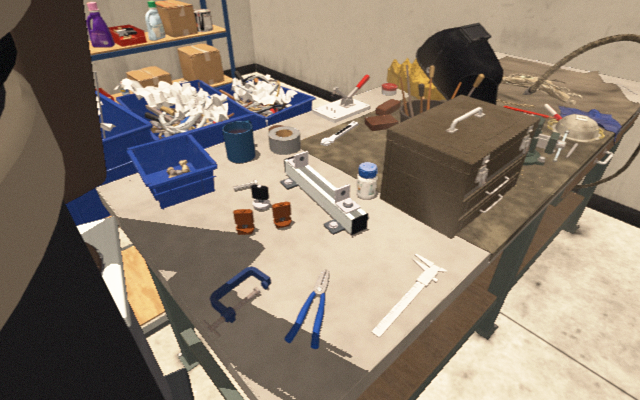

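View pics/side0.png

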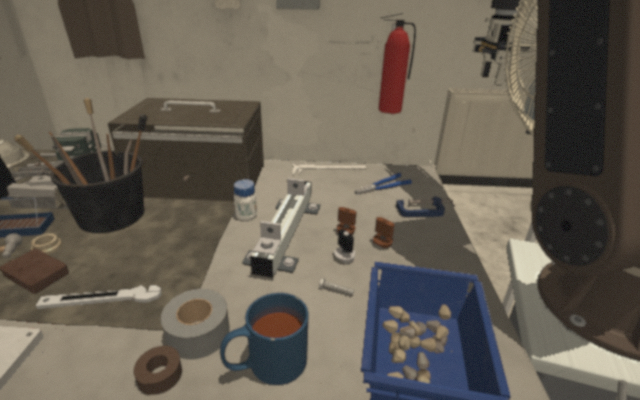

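View pics/wrist0.png

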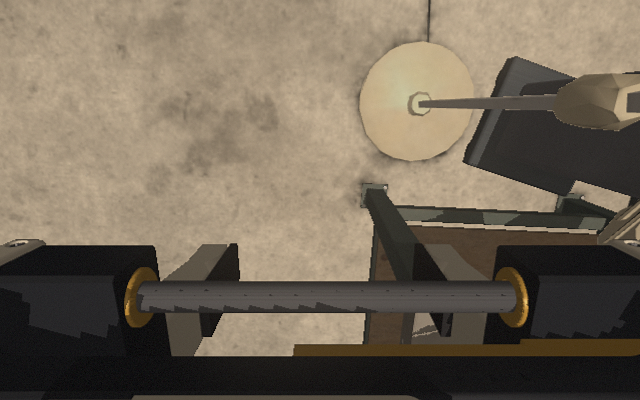

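```bash
python3 - <<'E'
from h import *
import pickle
a=pickle.load(open('scene0.pkl','rb'));b=pickle.load(open('side0.pkl','rb'))
save('sc_c',a['frame'],4,(220,140,400,250));save('sd_c',b['frame'],4,(220,165,420,305))
for s,pts in ((a,[(261,188),(261,205),(296,160),(358,215),(244,214),(282,206),(367,170),(320,300)]),(b,[(346,238),(344,255),(300,185),(262,262)])):
    for p in pts: print(p,np.round(dep(s,*p),4))
E
```

```text
(261, 188) [0.4736 0.0221 0.058 ]
(261, 205) [0.4669 0.0156 0.0148]
(296, 160) [0.5895 0.0782 0.073 ]
(358, 215) [ 0.6448 -0.1343  0.0249]
(244, 214) [ 0.4084 -0.05    0.0554]
(282, 206) [ 0.4899 -0.0653  0.0585]
(367, 170) [ 0.7121 -0.0606  0.0847]
(320, 300) [ 0.4652 -0.2931  0.0072]
(346, 238) [0.4667 0.0435 0.0583]
(344, 255) [0.4686 0.0417 0.0159]
(300, 185) [ 0.6088 -0.0937  0.0763]
(262, 262) [0.5961 0.1406 0.0405]
```

View pics/sc_c.png

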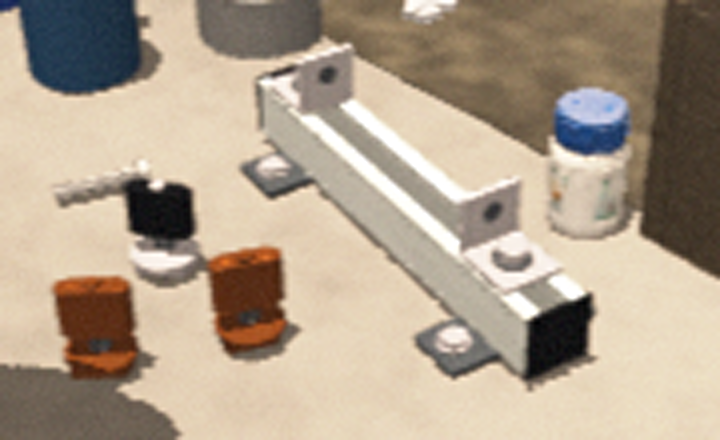

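View pics/sd_c.png

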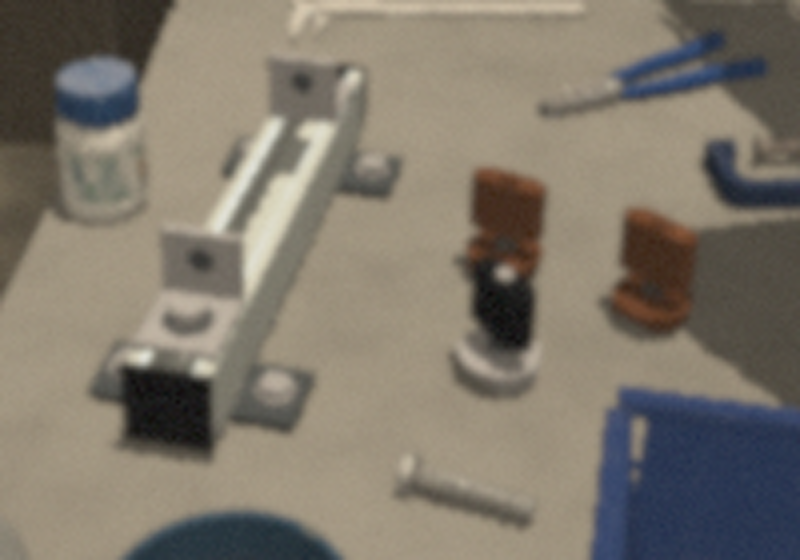

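>>> play_rows(series=[[100,-0.02,0.025,0,0],[100,-0.045,0.055,0,0],[100,-0.075,0.09,0,0],[100,-0.105,0.13,0,0],[100,-0.135,0.165,0,0],[100,-0.165,0.2,0,0],[100,-0.195,0.235,0,0],[100,-0.22,0.27,0,0],[100,-0.245,0.3,0,0],[100,-0.265,0.325,0,0]])

```text
clock: 1.15
tool_pos: [0.3601, -0.2496, 0.2923]
orientation: [-180.0, 0.0, -162.0]
force: [0.3, 0.1, 0.3]
opening: 0.0876
```

>>> play_rows(series=[[100,-0.02,0.025,0,0],[100,-0.04,0.05,0,0],[100,-0.065,0.08,0,0],[100,-0.09,0.11,0,0],[100,-0.115,0.14,0,0],[100,-0.135,0.165,0,0],[100,-0.155,0.19,0,0],[100,-0.168,0.203,0,0],[100,-0.172,0.208,0,0],[100,-0.172,0.208,0,0]])

```text
clock: 2.15
tool_pos: [0.4595, -0.0004, 0.2919]
orientation: [-180.0, -0.0, -162.0]
force: [0.6, -0.4, 0.6]
opening: 0.0877
```

```bash
python3 - <<'E'
from h import *
import pickle
o=get_obs();print(o['clock'],o['joint_pos'],o['tool_pos'],o['orientation'],o['force'])
s=shot('wrist');pickle.dump(s,open('wrist1.pkl','wb'));save('wrist1',s['frame'])
E
```

```text
2.15 [ 2.46199325e+01 -2.16643872e-01 -2.52367072e+01 -3.51300885e-03
 -6.50256221e+01 -9.66464409e+01] [ 4.59502422e-01 -3.90793511e-04  2.91871199e-01] [-1.79997874e+02 -4.57468882e-02 -1.62027994e+02] [ 0.56530606 -0.38760726  0.57969566]
```

View pics/wrist1.png

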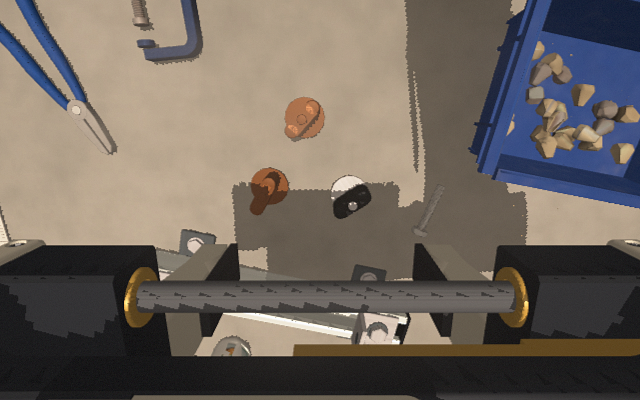

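```bash
python3 - <<'E'
from h import *
import pickle
s=pickle.load(open('wrist1.pkl','rb'))
save('w1c',s['frame'],8,(310,160,400,230))
P=cloud(s)
for v in range(172,224,4): print(v,[ '%.0f'%(1000*P[v,u,2]) for u in range(324,380,4)])
# grip top points
m=(P[...,2]>0.05)&(P[...,2]<0.066); m[:,:325]=0;m[:,378:]=0;m[:165]=0;m[225:]=0
p=P[m]; g=s['frame'].max(-1)[m]; print(len(p)); 
r=cv2.minAreaRect((p[:,:2]*1000).astype(np.float32));print(r,np.median(p[:,2]))
E
```

```text
172 ['-1', '1', '0', '1', '-1', '-1', '-0', '0', '2', '-2', '-1', '1', '-0', '1']
176 ['0', '0', '1', '1', '-0', '12', '16', '15', '2', '-0', '0', '2', '1', '1']
180 ['1', '1', '-0', '-0', '16', '15', '15', '16', '15', '16', '0', '1', '2', '1']
184 ['1', '1', '-0', '15', '14', '16', '15', '14', '16', '29', '16', '1', '0', '-0']
188 ['0', '1', '16', '15', '15', '14', '15', '28', '38', '45', '49', '0', '-1', '1']
192 ['1', '0', '14', '15', '17', '14', '34', '43', '52', '59', '61', '59', '-0', '1']
196 ['-0', '-0', '14', '15', '31', '39', '48', '57', '59', '60', '59', '60', '0', '-1']
200 ['1', '-1', '15', '36', '45', '53', '60', '59', '58', '59', '61', '60', '-0', '1']
204 ['-0', '-1', '-1', '50', '59', '59', '63', '63', '62', '60', '59', '0', '1', '2']
208 ['-0', '0', '2', '59', '59', '58', '59', '63', '60', '-0', '1', '-1', '-0', '1']
212 ['-0', '0', '2', '59', '61', '59', '59', '60', '0', '-0', '1', '-0', '0', '3']
216 ['-0', '1', '0', '58', '61', '60', '1', '1', '-0', '0', '0', '1', '0', '0']
220 ['0', '1', '1', '0', '-0', '1', '2', '0', '0', '-1', '1', '0', '0', '0']
621
((469.4651794433594, 31.87457275390625), (14.35507869720459, 41.213871002197266), 50.888912200927734) 0.05935792847018778
```

View pics/w1c.png

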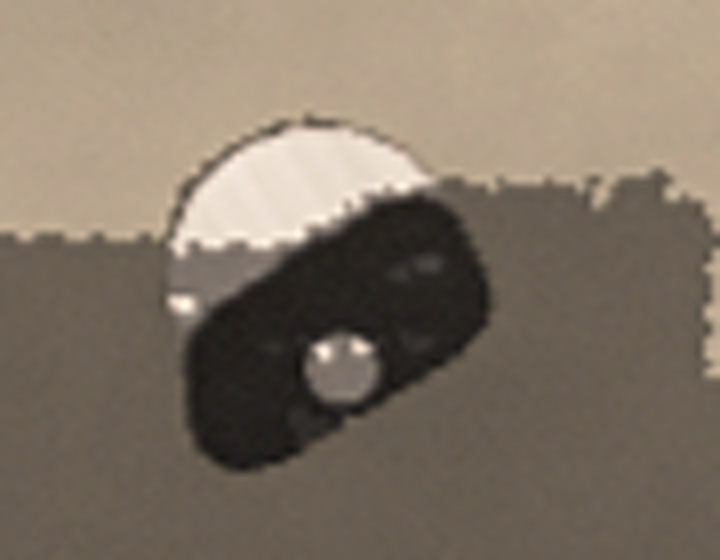

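```bash
python3 - <<'E'
from h import *
import pickle
s=pickle.load(open('wrist1.pkl','rb'))
print('stud',atz(s,310+342/8,160+368/8,0.062))
P=cloud(s)
for lo in (.054,.056,.0575):
    m=(P[...,2]>lo)&(P[...,2]<0.066); m[:,:325]=0;m[:,378:]=0;m[:165]=0;m[225:]=0
    p=P[m][:,:2]; c=p.mean(0);w,V=np.linalg.eigh(np.cov((p-c).T));print(lo,len(p),c,np.degrees(np.arctan2(V[1,1],V[0,1]))%180,np.sqrt(12*w),cv2.minAreaRect((p*1000).astype(np.float32)))
for n in ('scene','side'):
    a=pickle.load(open(n+'0.pkl','rb'));P=cloud(a)
    m=(P[...,0]>.5)&(P[...,0]<.69)&(P[...,1]>-.22)&(P[...,1]<.22)&(P[...,2]>.035)&(P[...,2]<.13)
    z=P[m][:,2];h,e=np.histogram(z,bins=np.arange(.035,.13,.003));print(n,list(zip(np.round(e,3),h)))
    m2=m&(P[...,2]<.062)&(P[...,2]>.042); p=P[m2];c=p[:,:2].mean(0);print(cv2.minAreaRect((p[:,:2]*1000).astype(np.float32)),c)
E
```

```text
stud [0.46985395 0.03259751 0.062     ]
0.054 581 [0.46890123 0.03146391] 140.80773851941154 [0.01428075 0.03896111] ((469.4736633300781, 31.887296676635742), (14.34441089630127, 41.21337127685547), 51.007240295410156)
0.056 558 [0.4690999  0.03158524] 140.80135181351483 [0.01401094 0.03870438] ((469.54052734375, 31.84669303894043), (14.33945369720459, 41.056331634521484), 51.081031799316406)
0.0575 535 [0.46917469 0.03180339] 140.92761316024357 [0.01366057 0.03848652] ((469.6485290527344, 31.803300857543945), (14.323382377624512, 40.82619857788086), 51.317779541015625)
scene [(np.float64(0.035), np.int64(99)), (np.float64(0.038), np.int64(98)), (np.float64(0.041), np.int64(130)), (np.float64(0.044), np.int64(161)), (np.float64(0.047), np.int64(366)), (np.float64(0.05), np.int64(135)), (np.float64(0.053), np.int64(152)), (np.float64(0.056), np.int64(58)), (np.float64(0.059), np.int64(44)), (np.float64(0.062), np.int64(62)), (np.float64(0.065), np.int64(31)), (np.float64(0.068), np.int64(26)), (np.float64(0.071), np.int64(35)), (np.float64(0.074), np.int64(34)), (np.float64(0.077), np
[... 1188 characters left out ...]
np.float64(0.077), np.int64(43)), (np.float64(0.08), np.int64(49)), (np.float64(0.083), np.int64(45)), (np.float64(0.086), np.int64(70)), (np.float64(0.089), np.int64(6)), (np.float64(0.092), np.int64(0)), (np.float64(0.095), np.int64(0)), (np.float64(0.098), np.int64(0)), (np.float64(0.101), np.int64(0)), (np.float64(0.104), np.int64(0)), (np.float64(0.107), np.int64(0)), (np.float64(0.11), np.int64(0)), (np.float64(0.113), np.int64(0)), (np.float64(0.116), np.int64(0)), (np.float64(0.119), np.int64(0)), (np.float64(0.122), np.int64(0)), (np.float64(0.125), np.int64(0))]
((565.574462890625, -15.323287963867188), (136.911865234375, 309.44384765625), 5.630146026611328) [0.60145566 0.03409893]
```

```bash
python3 - <<'E'
from h import *
import pickle
a=pickle.load(open('scene0.pkl','rb'))
for p in [(388,140),(450,110),(385,180),(455,225),(410,210),(460,170),(470,97)]: print(p,np.round(dep(a,*p),3))
o=get_obs();M=toolT(o)[:3,:3];print(M.T@(np.array([.665,-.005,.29])-o['tool_pos']))
E
```

```text
(388, 140) [ 0.737 -0.094  0.173]
(450, 110) [ 0.926 -0.078  0.2  ]
(385, 180) [ 0.739 -0.099  0.07 ]
(455, 225) [ 0.787 -0.284  0.052]
(410, 210) [ 0.762 -0.173  0.024]
(460, 170) [ 0.787 -0.261  0.174]
(470, 97) [ 1.036 -0.034  0.198]
[-0.19456561 -0.06720707  0.00176403]
```

>>> play_rows(series=[[100,-0.02,-0.007,0,0],[100,-0.05,-0.017,0,0],[100,-0.085,-0.03,0,0],[100,-0.12,-0.042,0,0],[100,-0.15,-0.052,0,0],[100,-0.175,-0.06,0,0],[100,-0.19,-0.065,0,0],[100,-0.195,-0.067,0,0],[100,-0.195,-0.067,0,0]])

```text
clock: 3.1
tool_pos: [0.6655, -0.0056, 0.2915]
orientation: [180.0, -0.1, -162.2]
force: [-0.1, 0.4, 0.2]
opening: 0.0876
```

```bash
python3 - <<'E'
from h import *
import pickle
o=get_obs();print(o['clock'],o['joint_pos'],o['tool_pos'],o['orientation'],o['force'])
s=shot('wrist');pickle.dump(s,open('wrist2.pkl','wb'));save('wrist2',s['frame'])
E
```

```text
3.1 [ 1.62651473e+01  1.97134825e+01 -6.25079631e-01 -6.33319562e-03
 -6.97284186e+01 -8.84290402e+01] [ 0.66545937 -0.00560834  0.29154831] [ 1.79992228e+02 -6.67927872e-02 -1.62166086e+02] [-0.09492058  0.35783608  0.22432564]
```

View pics/wrist2.png

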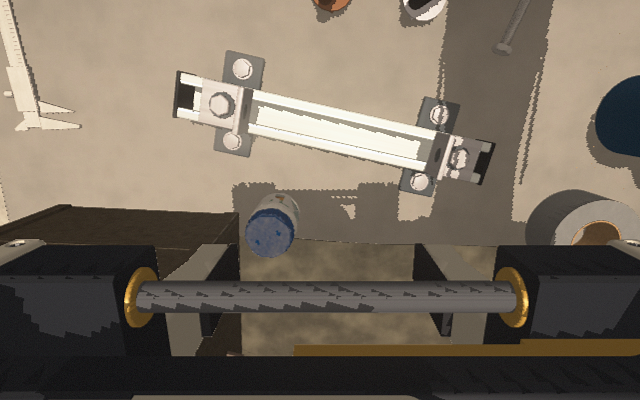

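```bash
python3 - <<'E'
from h import *
import pickle
s=pickle.load(open('wrist2.pkl','rb'))
save('w2a',s['frame'],4,(230,80,420,180))
save('w2b',s['frame'],5,(165,45,275,160))
save('w2c',s['frame'],5,(395,90,505,200))
E
```

```text
(no output)
```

View pics/w2a.png

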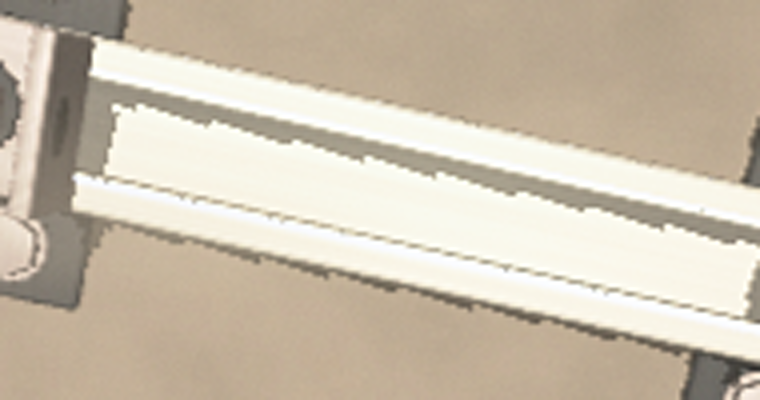

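View pics/w2b.png

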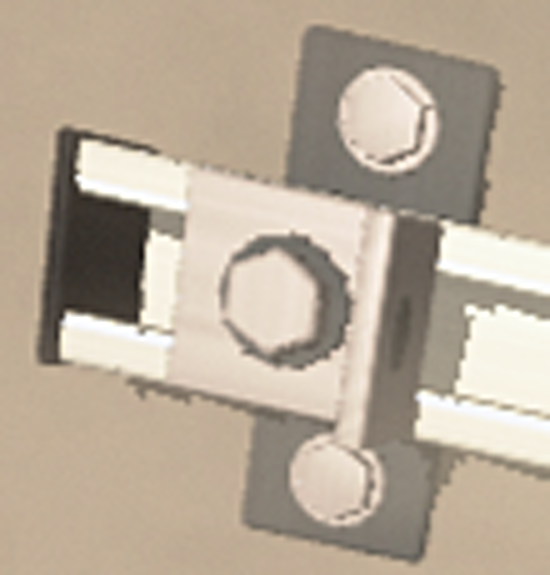

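View pics/w2c.png

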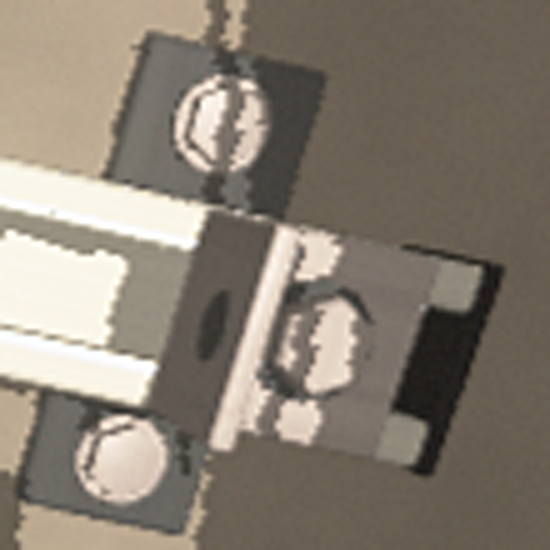

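```bash
python3 - <<'E'
from h import *
import pickle
s=pickle.load(open('wrist2.pkl','rb'));P=cloud(s);print('cam',s['wfc'][:3,3])
m=np.zeros(P.shape[:2],bool);m[85:172,255:415]=1
m&=(P[...,2]>.04)&(P[...,2]<.06)
print('ztop',np.median(P[m][:,2]),m.sum())
zt=np.median(P[m][:,2]); m&=abs(P[...,2]-zt)<.003
p=P[m][:,:2]
# find yaw best: sharpest histogram across
best=None
for a in np.arange(-10,10,.1):
    n=np.array([np.cos(np.radians(a)),np.sin(np.radians(a))]);t=p@n
    h=np.histogram(t,bins=np.arange(t.min(),t.max()+.0005,.0005))[0];sc=(h.astype(float)**2).sum()
    if best is None or sc>best[0]: best=(sc,a)
a=best[1];n=np.array([np.cos(np.radians(a)),np.sin(np.radians(a))]);t=p@n
h,e=np.histogram(t,bins=np.arange(t.min(),t.max()+.0005,.0005));print('yaw',a,[(round(x*1000,1),int(y)) for x,y in zip(e,h)])
for z in (zt,):
  for nm,A,B in (('uo',(253.25,89.5),(418.75,126.5)),('ui',(252.5,99.25),(418.75,136)),('li',(248.75,124.25),(418.75,160.75)),('lo',(248.75,132.5),(405,167.5))):
    a1=atz(s,*A,z);b1=atz(s,*B,z);d=b1-a1
    print(nm,a1[:2],b1[:2],'yaw',np.degrees(np.arctan2(-d[0],d[1])),(a1[:2]+b1[:2])/2@n)
# brackets: points z> ztop+.015
mb=(P[...,2]>zt+.012)&(P[...,2]<zt+.045);mb[180:]=0
tt=np.array([-np.sin(np.radians(a)),np.cos(np.radians(a))])
q=P[mb];y=q[:,:2]@tt;xx=q[:,:2]@n
for sg,cond in (('R',y<-.05),('L',y>.02)):
    k=cond&(xx>.57)&(xx<.66); print(sg,k.sum(),np.round(np.percentile(y[k],[1,5,50,95,99]),4),np.round(np.percentile(xx[k],[1,99]),4))
E
```

```text
cam [ 0.59381258 -0.02740275  0.38458647]
ztop 0.04895113586452898 3397
yaw 5.399999999999945 [(np.float64(588.1), 91), (np.float64(588.6), 90), (np.float64(589.1), 91), (np.float64(589.6), 88), (np.float64(590.1), 91), (np.float64(590.6), 92), (np.float64(591.1), 90), (np.float64(591.6), 89), (np.float64(592.1), 88), (np.float64(592.6), 90), (np.float64(593.1), 91), (np.float64(593.6), 88), (np.float64(594.1), 90), (np.float64(594.6), 89), (np.float64(595.1), 90), (np.float64(595.6), 87), (np.float64(596.1), 88), (np.float64(596.6), 89), (np.float64(597.1), 77), (np.float64(597.6), 0), (np.float64(598.1), 0), (np.float64(598.6), 0), (np.float64(599.1), 0), (np.float64(599.6), 0), (np.float64(600.1), 0), (np.float64(600.6), 0), (np.float64(601.1), 0), (np.float64(601.6), 0), (np.float64(602.1), 0), (np.float64(602.6), 0), (np.float64(603.1), 0), (np.float64(603.6), 0), (np.float64(604.1), 0), (np.float64(604.6), 0), (np.float64(605.1), 0), (np.float64(605.6), 0), (np.float64(606.1), 0), (np.float64(606.6), 0), (np.float64(607.1), 0), (np.float64(607.6), 0), (np.float64(608.1), 0), (n
[... 825 characters left out ...]
), (np.float64(625.6), 90), (np.float64(626.1), 81), (np.float64(626.6), 92), (np.float64(627.1), 74), (np.float64(627.6), 80), (np.float64(628.1), 75), (np.float64(628.6), 57), (np.float64(629.1), 1)]
uo [ 0.60073413 -0.09514935] [0.58492507 0.0637299 ] yaw 5.682430837539779 0.5887201847143273
ui [ 0.60933512 -0.09365567] [0.59322388 0.06710205] yaw 5.7231092677602815 0.5973615452641277
li [ 0.63252534 -0.09137761] [0.61544668 0.07613206] yaw 5.821548345707072 0.6204993711295363
lo [ 0.64001735 -0.08947638] [0.62581333 0.06572315] yaw 5.229200316061022 0.62898875055877
R 924 [-0.1841 -0.1815 -0.1533 -0.1509 -0.1507] [0.5893 0.6274]
L 1004 [0.0243 0.0245 0.0256 0.0544 0.0573] [0.5892 0.6276]
```

>>> play_rows(series=[[50,0.015,0.008,0.002,-8],[50,0.04,0.02,0.006,-16],[50,0.065,0.035,0.015,-24],[50,0.09,0.05,0.022,-32],[50,0.115,0.062,0.03,-40],[50,0.14,0.075,0.04,-48],[50,0.155,0.085,0.05,-56],[50,0.168,0.092,0.06,-64],[50,0.175,0.096,0.062,-72],[50,0.175,0.096,0.062,-80]])

```text
clock: 4.15
tool_pos: [0.4673, 0.0326, 0.2304]
orientation: [-180.0, 0.0, -81.7]
force: [1.0, -0.4, 0.6]
opening: 0.0441
```

>>> play_rows(series=[[50,0,0,0,-8],[50,0,0,0,-16],[50,0,0,0,-24],[50,0,0,0,-32],[50,0,0,0,-38],[50,0,0,0,-42],[50,0,0,0,-43],[50,0,0,0,-43]])

```text
clock: 4.95
tool_pos: [0.469, 0.0328, 0.2306]
orientation: [-180.0, -0.0, -39.1]
force: [-0.1, -0.3, -0.2]
opening: 0.0441
```

```bash
cat > w.py <<'E'
from h import *
import pickle,sys
n=sys.argv[1]
o=get_obs();print(o['clock'],np.round(o['joint_pos'],2),np.round(o['tool_pos'],4),np.round(o['orientation'],2),np.round(o['force'],2),np.round(o['moment'],2),round(o['opening'],4))
s=shot('wrist');s['obs']=o;pickle.dump(s,open(n+'.pkl','wb'));save(n,s['frame'])
E
python3 w.py wrist3
```

```text
4.95 [ 28.08   4.04 -29.46  -0.   -56.45  22.78] [0.469  0.0328 0.2306] [-1.7995e+02 -2.0000e-02 -3.9140e+01] [-0.07 -0.26 -0.24] [-0.04  0.14 -0.  ] 0.0441
```

View pics/wrist3.png

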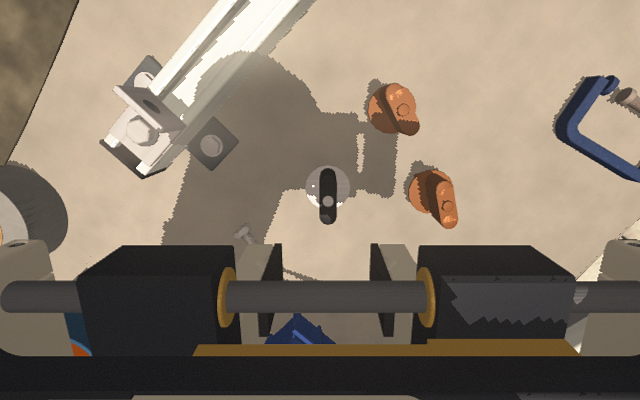

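```bash
python3 - <<'E'
from h import *
import pickle
s=pickle.load(open('wrist3.pkl','rb'));P=cloud(s);T=toolT(s['obs'])
save('w3c',s['frame'],8,(290,150,370,235))
for lo in (.055,.0575):
    m=(P[...,2]>lo)&(P[...,2]<0.066); m[:,:300]=0;m[:,355:]=0;m[:155]=0;m[232:]=0
    p=P[m][:,:2]; r=cv2.minAreaRect((p*1000).astype(np.float32));c=np.array([*r[0],50])/1000
    print(r,(np.linalg.inv(T)@np.append(c,1))[:3])
p=atz(s,327.7,201.5,.062);print('stud',p,(np.linalg.inv(T)@np.append(p,1))[:3])
E
```

```text
((470.0786437988281, 31.955490112304688), (13.68565845489502, 41.58758544921875), 50.587215423583984) [1.35291566e-03 1.26081406e-04 1.80590633e-01]
((470.0679931640625, 31.942480087280273), (13.67261791229248, 41.58536911010742), 50.46945571899414) [1.35286853e-03 1.42894924e-04 1.80590620e-01]
stud [0.46950914 0.03223109 0.062     ] [0.00074089 0.00026227 0.16859033]
```

View pics/w3c.png

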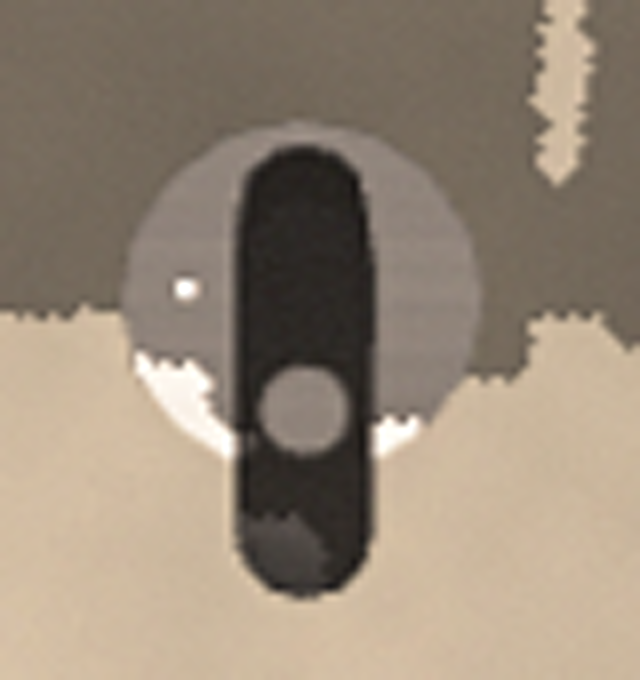

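>>> play_rows(series=[[50,0.001,0,0.015,0],[50,0.001,0,0.035,0],[50,0.001,0,0.06,0],[50,0.001,0,0.085,0],[50,0.001,0,0.105,0],[50,0.001,0,0.12,0],[50,0.001,0,0.128,0],[50,0.001,0,0.132,0],[50,0.001,0,0.132,0]])

```text
clock: 5.9
tool_pos: [0.4704, 0.0325, 0.0982]
orientation: [180.0, 0.0, -39.1]
force: [-0.1, -0.3, 0.3]
opening: 0.0439
```

>>> play_rows(series=[[30,0,0,0,0],[20,0,0,0,0],[16,0,0,0,0],[10,0,0,0,0],[0,0,0,0,0],[0,0,0,0,0],[0,0,0,0,0],[0,0,0,0,0]])

```text
clock: 6.7
tool_pos: [0.4704, 0.0325, 0.0984]
orientation: [-180.0, -0.0, -39.1]
force: [-2.9, -0.2, 5.4]
opening: 0.014
```

```bash
python3 w.py wrist4
```

```text
6.7 [ 2.796e+01  1.459e+01 -3.839e+01  1.000e-02 -3.701e+01  2.296e+01] [0.4704 0.0325 0.0984] [-1.800e+02 -1.000e-02 -3.907e+01] [-2.94 -0.19  5.45] [-0.04  0.88  0.01] 0.014
```

View pics/wrist4.png

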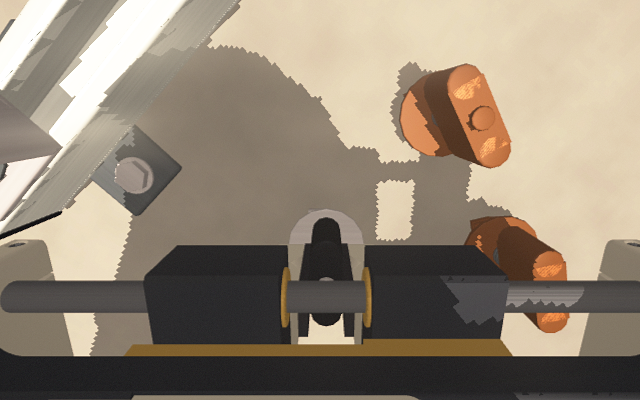

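>>> play_rows(series=[[0,0,0,-0.002,0],[0,0,0,-0.006,0],[0,0,0,-0.015,0],[0,0,0,-0.03,0],[0,0,0,-0.05,0],[0,0,0,-0.075,0],[0,0,0,-0.095,0],[0,0,0,-0.108,0],[0,0,0,-0.112,0],[0,0,0,-0.112,0]])

```text
clock: 7.75
tool_pos: [0.4704, 0.0326, 0.2108]
orientation: [-179.9, -0.0, -39.1]
force: [1.2, -0.6, -3.0]
opening: 0.0137
```

```bash
python3 w.py wrist5; python3 - <<'E'
from h import *
a=shot('side');save('side5',a['frame'],4,(280,120,440,260))
o=get_obs();T=toolT(o);print(T[:3,:3].T@(np.array([.6117,-.0055,.21])-o['tool_pos']),o['orientation'])
E
```

```text
7.75 [ 2.796e+01  5.410e+00 -3.089e+01 -1.000e-02 -5.362e+01  2.296e+01] [0.4704 0.0326 0.2108] [-1.7992e+02 -3.0000e-02 -3.9080e+01] [ 1.19 -0.64 -3.04] [-0.09  0.13 -0.01] 0.0137
[ 0.13392011 -0.06004734 -0.00051202] [ 1.79962277e+02  3.48358925e-02 -3.90929235e+01]
```

View pics/wrist5.png

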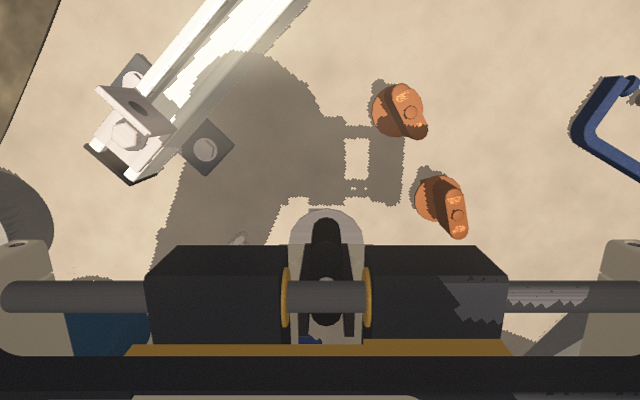

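View pics/side5.png

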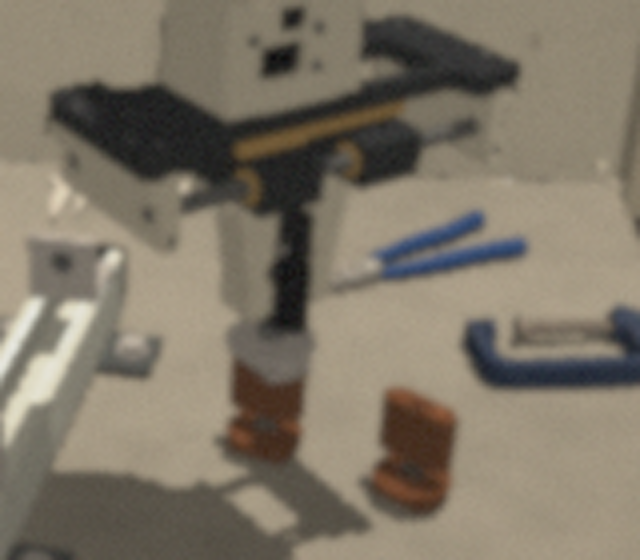

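```bash
python3 - <<'E'
from h import *
import pickle
for n in ('wrist4','wrist5'):
    s=pickle.load(open(n+'.pkl','rb'));T=toolT(s['obs']);P=(cloud(s)-T[:3,3])@T[:3,:3]
    for v in (212,216,225,240,255,270,320): print(v,[(u,*np.round(1000*P[v,u]).astype(int)) for u in (295,305,316,326,336,345,355)])
    # bolt points: tool z between .03 and .09 near 
    mm=np.zeros(P.shape[:2],bool);mm[200:345,285:370]=1
    g=mm&(s['frame'].max(-1)<70)&(P[...,2]>.03)&(P[...,2]<.075)
    w=mm&(P[...,2]>.078)&(P[...,2]<.088)
    top=g&(P[...,2]<.043)
    print('top',P[top].mean(0),P[top].min(0),P[top].max(0),top.sum());
    q=P[w];print('washer',np.median(q[:,2]),q[:,1].min(),q[:,1].max(),q[:,0].min(),q[:,0].max(),len(q))
    if n=='wrist5':
        # fit plane of washer
        A=np.c_[q[:,:2],np.ones(len(q))];print(np.degrees(np.linalg.lstsq(A,q[:,2],rcond=None)[0][:2]))
        c,r=cv2.minEnclosingCircle((q[:,:2]*1000).astype(np.float32));print(c,r)
save('w5c',s['frame'],6,(270,195,380,350) and (275,200,380,300))
E
```

```text
212 [(295, np.int64(14), np.int64(-19), np.int64(98)), (305, np.int64(15), np.int64(-13), np.int64(97)), (316, np.int64(19), np.int64(-6), np.int64(83)), (326, np.int64(19), np.int64(-1), np.int64(82)), (336, np.int64(19), np.int64(4), np.int64(82)), (345, np.int64(14), np.int64(10), np.int64(98)), (355, np.int64(14), np.int64(16), np.int64(98))]
216 [(295, np.int64(12), np.int64(-19), np.int64(97)), (305, np.int64(17), np.int64(-12), np.int64(84)), (316, np.int64(17), np.int64(-6), np.int64(82)), (326, np.int64(17), np.int64(-1), np.int64(82)), (336, np.int64(17), np.int64(4), np.int64(84)), (345, np.int64(17), np.int64(9), np.int64(83)), (355, np.int64(12), np.int64(16), np.int64(97))]
225 [(295, np.int64(12), np.int64(-18), np.int64(83)), (305, np.int64(12), np.int64(-12), np.int64(83)), (316, np.int64(19), np.int64(-6), np.int64(62)), (326, np.int64(21), np.int64(-1), np.int64(57)), (336, np.int64(19), np.int64(4), np.int64(63)), (345, np.int64(12), np.int64(9), np.int64(83)), (355, np.int64(11), np.int64(15), np.int64(84))]
240 [(295, np.int64(3), np.int64(-18), np.int64(83)), (
[... 3733 characters left out ...]
nt64(-12), np.int64(11)), (305, np.int64(-3), np.int64(-9), np.int64(19)), (316, np.int64(-17), np.int64(-6), np.int64(39)), (326, np.int64(-16), np.int64(-1), np.int64(38)), (336, np.int64(-17), np.int64(3), np.int64(39)), (345, np.int64(-3), np.int64(6), np.int64(19)), (355, np.int64(0), np.int64(9), np.int64(14))]
top [ 0.00693262 -0.00123031  0.03867757] [-0.02069197 -0.01165322  0.03003734] [0.02122726 0.00941324 0.0429695 ] 1857
washer 0.08300695964657534 -0.022163708614953963 0.01943907490255263 0.00035408397486843884 0.02122156889863508 1397
[0.50609661 0.17405087]
(0.7666974067687988, -1.3623161315917969) 20.801551818847656<stdin>:5: RuntimeWarning: invalid value encountered in cast
```

View pics/w5c.png

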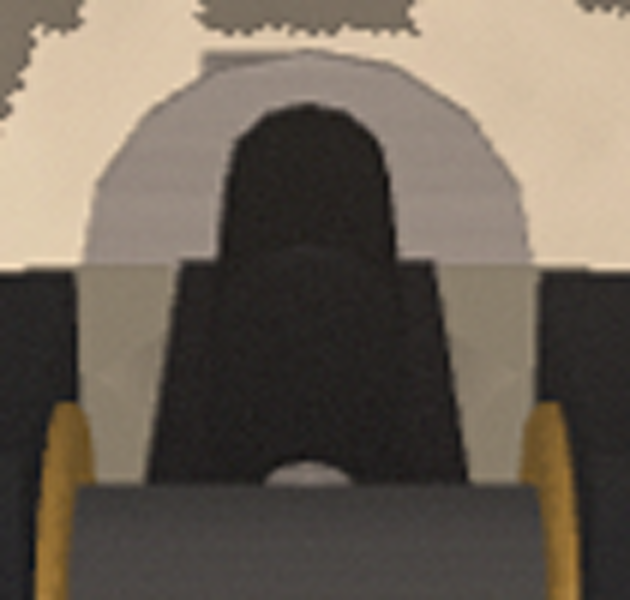

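```bash
python3 - <<'E'
from h import *
import pickle
s=pickle.load(open('wrist2.pkl','rb'));P=cloud(s)
m=np.zeros(P.shape[:2],bool);m[60:175,235:435]=1
m&=(abs(P[...,2]-.0489)<.004);p=P[m][:,:2]
a=np.radians(5.5);n=np.array([np.cos(a),np.sin(a)]);t=np.array([-n[1],n[0]]);X=p@n;Y=p@t
k=(Y>-.145)&(Y<.02)&(X>.58)&(X<.635);X=X[k];Y=Y[k]
b=np.arange(-.145,.021,.003)
E={'lo':[], 'li':[], 'ri':[], 'ro':[]};yy=[]
for i in range(len(b)-1):
    q=(Y>=b[i])&(Y<b[i+1]);l=X[q&(X<.608)];r=X[q&(X>.608)]
    if len(l)<5 or len(r)<5: continue
    yy.append((b[i]+b[i+1])/2);E['lo'].append(l.min());E['li'].append(l.max());E['ri'].append(r.min());E['ro'].append(r.max())
for kk,v in E.items():
    c=np.polyfit(yy,v,1);print(kk,'yaw',5.5-np.degrees(c[0]),'at -.063',np.polyval(c,-.063),np.std(v-np.polyval(c,yy)))
print(-.063*t+.6084*n)
E
```

```text
lo yaw 5.400660513113283 at -.063 0.5882068523932387 0.0001487118494931099
li yaw 5.41965212148354 at -.063 0.5973190044511852 0.00013386297215960076
ri yaw 5.441639843640152 at -.063 0.6195481350100128 0.00012526253854855212
ro yaw 5.439421053329404 at -.063 0.6286911074672666 0.00022908574970596676
[ 0.61163733 -0.0043974 ]
```

>>> play_rows(series=[[0,0.01,-0.005,0,3],[0,0.03,-0.014,0,9],[0,0.055,-0.025,0,16],[0,0.08,-0.036,0,24],[0,0.1,-0.045,0,32],[0,0.118,-0.053,0,38],[0,0.13,-0.059,0,43],[0,0.133,-0.0603,0,45.5],[0,0.133,-0.0603,0,45.5],[0,0.133,-0.0603,0,45.5]])

```text
clock: 8.85
tool_pos: [0.611, -0.0046, 0.209]
orientation: [179.9, -0.0, -84.5]
force: [-1.1, 0.6, -1.7]
opening: 0.014
```

```bash
python3 w.py wrist6; python3 - <<'E'
from h import *
a=shot('side');save('side6',a['frame'],4,(210,100,370,240))
a=shot('scene');save('scene6',a['frame'],4,(250,80,400,220))
E
```

```text
8.85 [ 1.785e+01  1.835e+01 -1.404e+01 -2.000e-02 -5.773e+01 -1.235e+01] [ 0.611  -0.0046  0.209 ] [ 1.7988e+02 -1.0000e-02 -8.4510e+01] [-1.08  0.62 -1.73] [ 0.11  0.14 -0.01] 0.014
```

View pics/wrist6.png

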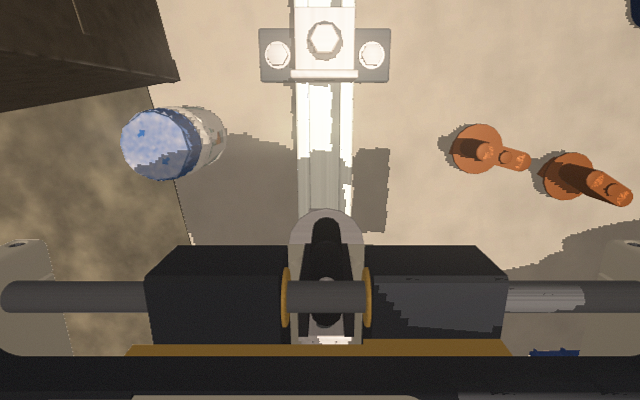

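View pics/side6.png

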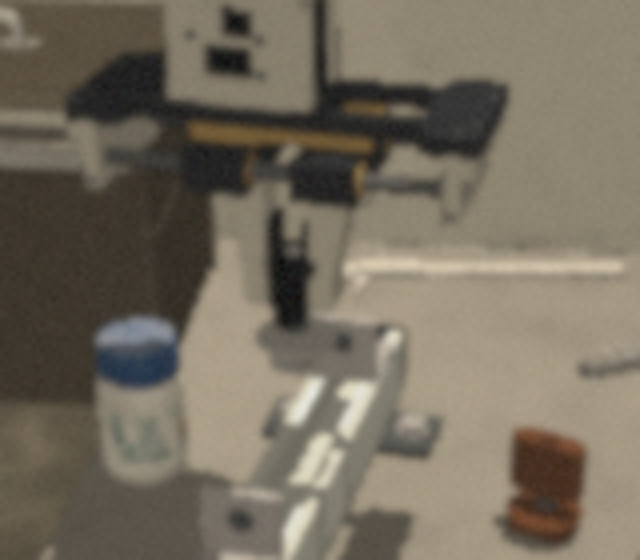

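View pics/scene6.png

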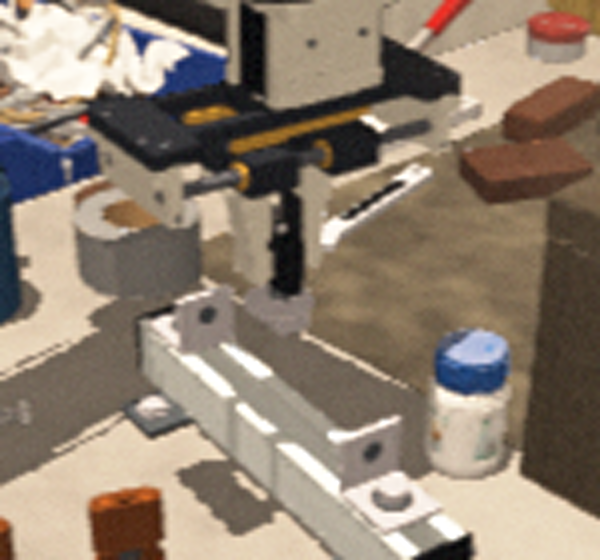

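```bash
python3 - <<'E'
from h import *
import pickle
s=pickle.load(open('wrist6.pkl','rb'));T=toolT(s['obs']);W=cloud(s);P=(W-T[:3,3])@T[:3,:3]
m=np.zeros(W.shape[:2],bool);m[90:205,280:370]=1
m&=abs(W[...,2]-.049)<.004
for v in range(90,205,12):
    q=P[v][m[v]];y=np.sort(q[:,1]*1000)
    if len(y)<4: continue
    g=np.diff(y);i=g.argmax();print(v,'x',round(q[:,0].mean()*1000),'edges',np.round([y[0],y[i],y[i+1],y[-1]],2),'mid',(y[0]+y[-1])/2,(y[i]+y[i+1])/2,'z',np.median(W[v][m[v]][:,2]))
n=np.array([np.cos(np.radians(5.42)),np.sin(np.radians(5.42))])
print('tcp n offset vs .6084:', s['obs']['tool_pos'][:2]@n, np.array([.6116,-.0044])@n, T[:3,:3][:, 1])
E
```

```text
90 x 84 edges [-21.63 -12.51  10.02  19.16] mid -1.2355354632187918 -1.245553623839502 z 0.04895601511797973
102 x 76 edges [-21.05 -12.64  10.05  18.58] mid -1.2363482826954577 -1.2967284147119917 z 0.04871408751559128
114 x 67 edges [-21.27 -12.78  10.14  18.82] mid -1.2244724438758077 -1.32177307697577 z 0.04879904998031584
126 x 59 edges [-21.55 -12.86   9.61  18.99] mid -1.2773752035239685 -1.6221446502737304 z 0.04897618984656499
138 x 51 edges [-21.74 -12.38   9.65  18.38] mid -1.680842169378442 -1.3662906827132737 z 0.04912860693990051
150 x 42 edges [-21.08 -12.43   9.72  18.53] mid -1.2791731453869986 -1.3560930879505522 z 0.04905394440038269
162 x 33 edges [-20.56 -12.57   9.84  18.67] mid -0.9454223212673334 -1.363267959499832 z 0.04895349758163009
174 x 24 edges [-21.49 -12.62   9.91  18.91] mid -1.2905684719750639 -1.3543106769652864 z 0.04875690571020991
186 x 15 edges [-21.08 -12.78   9.96  18.26] mid -1.409597896393004 -1.4065915294836149 z 0.049258933312453845
198 x 5 edges [-21.31 -12.9   10.06  18.43] mid -1.4360611187358021 -1.423709942588986 z 0.04912496819075199
tcp n offset vs .6084: 0.6078715096297972 0.6084499637704295 [-0.9954127  -0.0956521   0.00205533]
```

>>> play_rows(series=[[0,0,-0.0002,0.005,0],[0,0,-0.0002,0.015,0],[0,0,-0.0002,0.028,0],[0,0,-0.0002,0.04,0],[0,0,-0.0002,0.05,0],[0,0,-0.0002,0.055,0],[0,0,-0.0002,0.057,0],[0,0,-0.0002,0.057,0],[0,0,-0.0002,0.057,0]])

```text
clock: 9.9
tool_pos: [0.6121, -0.0044, 0.1536]
orientation: [-180.0, 0.0, -84.6]
force: [-0.0, -0.5, -1.9]
opening: 0.0139
```

```bash
python3 w.py wrist7; python3 - <<'E'
from h import *
a=shot('side');save('side7',a['frame'],6,(240,150,340,250))
E
```

```text
9.9 [ 1.785e+01  2.157e+01 -1.751e+01  1.000e-02 -5.088e+01 -1.242e+01] [ 0.6121 -0.0044  0.1536] [-179.96    0.    -84.57] [-0.   -0.47 -1.86] [ 0.01  0.15 -0.03] 0.0139
```

View pics/side7.png

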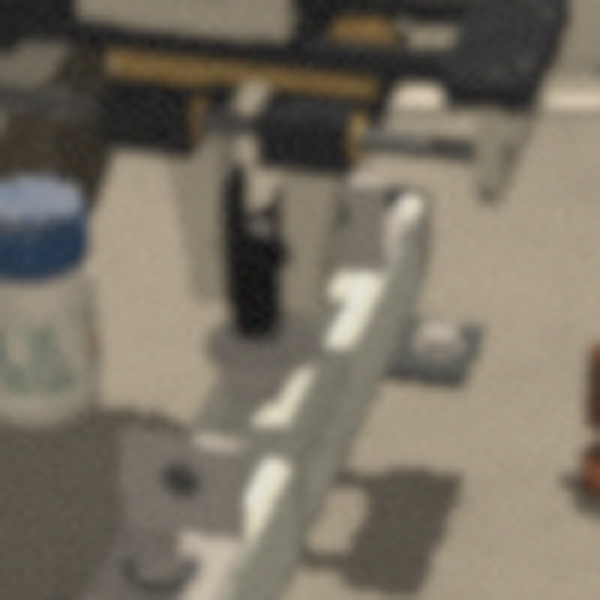

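View pics/wrist7.png

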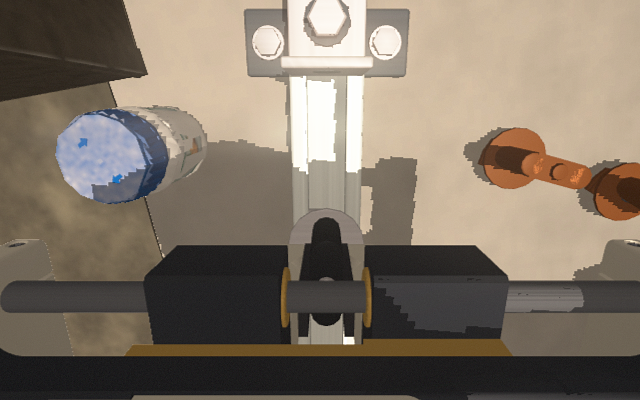

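```bash
cat > rm.py <<'E'
from h import *
import pickle,sys
s=pickle.load(open(sys.argv[1]+'.pkl','rb'));T=toolT(s['obs']);W=cloud(s);P=(W-T[:3,3])@T[:3,:3]
m=np.zeros(W.shape[:2],bool);m[80:207,280:375]=1
m&=abs(W[...,2]-.049)<.003
r=[]
for v in range(80,207,4):
    q=P[v][m[v]];y=np.sort(q[:,1]*1000)
    if len(y)<4: continue
    g=np.diff(y);i=g.argmax();r.append([q[:,0].mean()*1000,(y[0]+y[-1])/2,(y[i]+y[i+1])/2,g[i],y[-1]-y[0]])
r=np.array(r);k=(abs(r[:,3]-22)<1.5);print(np.round(r[k],2)[::4]);print('med',np.median(r[k],0), 'fit slot at x=0',np.polyfit(r[k][:,0],r[k][:,2],1))
q=P[(P[...,2]<.0425)&(P[...,2]>.036)&(s['frame'].max(-1)<70)]; q=q[(abs(q[:,0])<.025)&(abs(q[:,1])<.015)&(q[:,0]>.011)];print('grip y',np.percentile(q[:,1],[1,50,99]))
w=P[205:245,280:375].reshape(-1,3);w=w[(abs(w[:,2]-.083)<.0025)];c,rr=cv2.minEnclosingCircle((w[:,:2]*1000).astype(np.float32));print('washer',c,rr,np.median(w[:,2]))
print([np.round(get_obs()['tool_pos'],5).tolist() for _ in range(3)])
E
python3 rm.py wrist6;python3 rm.py wrist7
```

```text
[[87.65 -1.27 -1.27 22.4  40.49]
 [77.   -1.25 -1.29 22.66 39.63]
 [66.08 -1.28 -1.31 22.88 40.08]
 [54.87 -1.31 -1.61 22.43 40.6 ]
 [43.34 -1.33 -1.33 22.02 39.62]
 [31.54 -1.41 -1.36 22.37 40.2 ]
 [19.43 -1.34 -1.35 22.63 40.73]
 [ 7.02 -1.39 -1.37 22.92 39.55]]
med [46.25703853 -1.33740132 -1.34774011 22.6275149  40.11596406] fit slot at x=0 [ 0.00159508 -1.42716986]
grip y [-6.77248509e-03 -1.19096329e-05  6.66798484e-03]
washer (0.5054962635040283, -0.1676769256591797) 20.732757568359375 0.08301486040104736
[[0.61209, -0.00447, 0.15372], [0.61209, -0.00447, 0.15372], [0.61209, -0.00447, 0.15372]]
[[8.675e+01 4.000e-02 3.400e-01 2.248e+01 4.016e+01]
 [7.848e+01 5.100e-01 1.000e-01 2.213e+01 4.031e+01]
 [6.999e+01 1.000e-01 9.000e-02 2.230e+01 4.009e+01]
 [6.129e+01 1.000e-01 5.000e-02 2.262e+01 4.082e+01]
 [5.238e+01 1.000e-01 3.200e-01 2.242e+01 4.002e+01]
 [4.316e+01 1.100e-01 8.000e-02 2.219e+01 4.075e+01]
 [3.383e+01 1.200e-01 8.000e-02 2.236e+01 3.985e+01]
 [2.419e+01 6.000e-02 7.000e-02 2.266e+01 4.045e+01]]
med [53.5005337   0.06602091  0.07708367 22.39532198 40.23038604] fit slot at x=0 [0.00116953 0.03978886]
grip y [-6.76855826e-03 -1.16654843e-05  6.68427702e-03]
washer (1.2048999071121216, 0.06516145169734955) 20.564720153808594 0.08303855335988441
[[0.61209, -0.00447, 0.15372], [0.61209, -0.00447, 0.15372], [0.61209, -0.00447, 0.15372]]
```

>>> play_rows(series=[[0,0,0,0.002,0],[0,0,0,0.004,0],[0,0,0,0.0055,0],[0,0,0,0.007,0],[0,0,0,0.008,0],[0,0,0,0.009,0],[0,0,0,0.01,0],[0,0,0,0.01,0]])

```text
clock: 10.8
tool_pos: [0.6117, -0.0045, 0.143]
orientation: [180.0, -0.0, -84.6]
force: [0.2, -0.2, -1.4]
opening: 0.0138
```

>>> play_rows(series=[[0,0,0,0.001,0],[0,0,0,0.002,0],[0,0,0,0.003,0],[0,0,0,0.004,0],[0,0,0,0.005,0],[0,0,0,0.006,0],[0,0,0,0.007,0],[0,0,0,0.0075,0],[0,0,0,0.0075,0]])

```text
clock: 11.7
tool_pos: [0.6118, -0.0045, 0.1356]
orientation: [180.0, -0.0, -84.6]
force: [0.0, -0.5, -2.1]
opening: 0.0139
```

>>> play_rows(series=[[0,0,0,0.0005,0],[0,0,0,0.001,0],[0,0,0,0.0015,0],[0,0,0,0.002,0],[0,0,0,0.0025,0],[0,0,0,0.003,0],[0,0,0,0.0035,0],[0,0,0,0.0035,0],[0,0,0,0.0035,0]])

```text
clock: 12.6
tool_pos: [0.6119, -0.0045, 0.1323]
orientation: [-180.0, -0.0, -84.6]
force: [-1.8, 0.3, 2.4]
opening: 0.014
```

>>> play_rows(series=[[0,0,0,0.0005,0],[0,0,0,0.001,0],[0,0,0,0.0015,0],[0,0,0,0.002,0],[0,0,0,0.0025,0],[0,0,0,0.003,0],[0,0,0,0.0033,0],[0,0,0,0.0033,0],[0,0,0,0.0033,0]])

```text
clock: 13.5
tool_pos: [0.6119, -0.0045, 0.1292]
orientation: [-180.0, -0.0, -84.6]
force: [-3.0, 1.0, 6.4]
opening: 0.014
```

```bash
python3 w.py wrist8; python3 rm.py wrist8; python3 - <<'E'
from h import *
a=shot('scene');save('scene8',a['frame'],6,(270,120,370,220))
E
```

```text
13.5 [ 1.785e+01  2.315e+01 -1.887e+01  1.000e-02 -4.796e+01 -1.242e+01] [ 0.6119 -0.0045  0.1292] [-179.98   -0.    -84.57] [-2.96  1.03  6.38] [0.22 1.04 0.  ] 0.014
[[ 8.520e+01 -1.100e-01 -2.200e-01  2.251e+01  4.065e+01]
 [ 7.793e+01 -1.600e-01 -3.500e-01  2.232e+01  4.001e+01]
 [ 7.050e+01 -1.500e-01 -1.800e-01  2.209e+01  4.064e+01]
 [ 6.288e+01 -2.600e-01 -2.100e-01  2.232e+01  4.016e+01]
 [ 5.505e+01 -1.600e-01 -1.800e-01  2.259e+01  4.070e+01]
 [ 4.700e+01 -2.500e-01 -1.600e-01  2.204e+01  4.009e+01]
 [ 3.877e+01  7.000e-02 -1.900e-01  2.215e+01  4.015e+01]
 [ 3.033e+01 -2.400e-01 -2.100e-01  2.249e+01  4.023e+01]]
med [56.04956433 -0.19977312 -0.19612209 22.32217445 40.27784543] fit slot at x=0 [ 0.00053293 -0.20439694]
grip y [-6.76617175e-03 -1.24051574e-05  6.66849097e-03]
washer (13.177830696105957, -0.22007983922958374) 22.377920150756836 0.08094220479801875
[[0.61188, -0.00453, 0.12921], [0.61188, -0.00453, 0.12921], [0.61188, -0.00453, 0.12921]]
```

View pics/scene8.png

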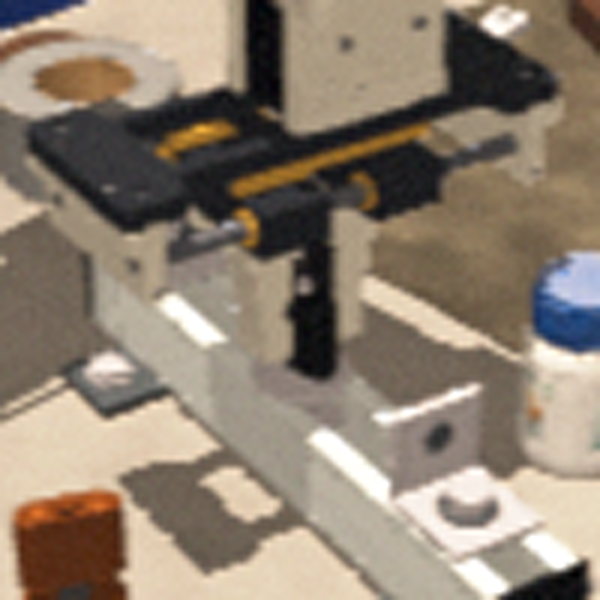

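>>> play_rows(series=[[0,0,0,0.0005,0],[0,0,0,0.001,0],[0,0,0,0.0015,0],[0,0,0,0.002,0],[0,0,0,0.002,0],[0,0,0,0.002,0]])

```text
clock: 14.2
tool_pos: [0.6119, -0.0045, 0.1275]
orientation: [-180.0, -0.0, -84.6]
force: [-3.1, 1.0, 8.2]
opening: 0.0135
```

>>> play_rows(series=[[0,0,0,0.0003,0],[0,0,0,0.0004,3],[0,0,0,0.0004,7],[0,0,0,0.0004,12],[0,0,0,0.0004,17],[0,0,0,0.0004,22],[0,0,0,0.0004,26],[0,0,0,0.0004,29],[0,0,0,0.0004,30],[0,0,0,0.0004,30]])

```text
clock: 15.2
tool_pos: [0.6132, -0.0044, 0.1277]
orientation: [-179.8, 0.1, -114.6]
force: [-0.4, 0.4, 8.7]
opening: 0.0142
```

```bash
python3 w.py wrist9
```

```text
15.2 [ 17.84  23.29 -18.92   0.07 -47.62 -42.46] [ 0.6132 -0.0044  0.1277] [-1.7984e+02  8.0000e-02 -1.1457e+02] [-0.36  0.4   8.7 ] [-0.08  0.13 -0.  ] 0.0142
```

View pics/wrist9.png

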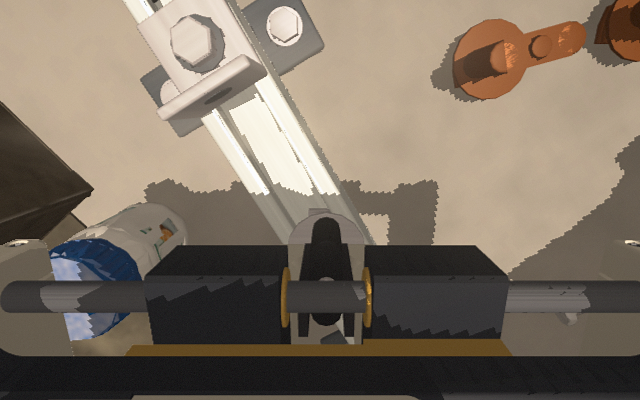

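>>> play_rows(series=[[0,0,0,0,3],[0,0,0,0,7],[0,0,0,0,12],[0,0,0,0,17],[0,0,0,0,22],[0,0,0,0,26],[0,0,0,0,29],[0,0,0,0,30],[0,0,0,0,30]])

```text
clock: 16.15
tool_pos: [0.6133, -0.0044, 0.1277]
orientation: [-179.9, 0.2, -144.6]
force: [-0.7, -0.2, 8.6]
opening: 0.0138
```

```bash
python3 w.py wrist10; python3 - <<'E'
from h import *
import pickle
for nm in ('wrist7','wrist8','wrist9','wrist10'):
    s=pickle.load(open(nm+'.pkl','rb'));T=toolT(s['obs']);W=cloud(s)
    y=np.radians(s['obs']['orientation'][2]);a=np.radians(5.42)
    n=np.array([np.cos(a),np.sin(a)]);t=np.array([-n[1],n[0]])
    p=W[:240].reshape(-1,3);p=p[abs(p[:,2]-.0489)<.003]
    X=p[:,:2]@n;Y=p[:,:2]@t
    k=(Y>-.148)&(Y<.022)&(X>.575)&(X<.64);X=X[k];Y=Y[k];E=[]
    for b in np.arange(-.145,.021,.004):
        q=X[(Y>=b)&(Y<b+.004)]
        q=np.sort(q)
        if len(q)<12: continue
        g=np.diff(q);i=g.argmax()
        if abs(g[i]-.0222)<.0012: E.append([b,(q[i]+q[i+1])/2,q[0],q[-1]])
    E=np.array(E);print(nm,len(E),'slot mid n',np.median(E[:,1]),'outer mid',np.median((E[:,2]+E[:,3])/2),'tcp n',s['obs']['tool_pos'][:2]@n,s['obs']['tool_pos'],s['obs']['orientation'])
    G=(W-T[:3,3])@T[:3,:3];q=G[200:245,300:352].reshape(-1,3);q=q[(q[:,2]<.055)&(q[:,2]>.036)];print('  grip max x',np.percentile(q[:,0],99.5),'y',np.percentile(q[:,1],[1,99]))
E
```

```text
16.15 [ 1.784e+01  2.329e+01 -1.891e+01  7.000e-02 -4.762e+01 -7.246e+01] [ 0.6133 -0.0044  0.1277] [-1.7990e+02  1.6000e-01 -1.4457e+02] [-0.7  -0.16  8.6 ] [-0.16  0.    0.03] 0.0138
wrist7 18 slot mid n 0.6089924393137849 outer mid 0.6089843937243558 tcp n 0.6089749032011692 [ 0.61213184 -0.00444786  0.15359064] [-1.79956554e+02  1.17125751e-03 -8.45704477e+01]
  grip max x 0.020778132286632632 y [-0.00645208  0.00622714]
wrist8 15 slot mid n 0.6089593275747796 outer mid 0.6089862313685985 tcp n 0.6087328260409696 [ 0.61189362 -0.00450004  0.12919939] [-1.79983002e+02 -2.56523436e-03 -8.45696218e+01]
  grip max x 0.020795679545434268 y [-0.00650244  0.00623783]
wrist9 15 slot mid n 0.608703176181715 outer mid 0.6088209403241347 tcp n 0.610060335434379 [ 0.61321515 -0.00437415  0.12766959] [-1.79837216e+02  8.24829510e-02 -1.14571800e+02]
  grip max x 0.02113789766494078 y [-0.00574258  0.00700736]
wrist10 15 slot mid n 0.6084385922356701 outer mid 0.6084454927046538 tcp n 0.6101100616944772 [ 0.61326664 -0.00439037  0.12770067] [-1.79896081e+02  1.58790777e-01 -1.44570461e+02]
  grip max x 0.021557856134948872 y [-0.00515262  0.00750487]
```

View pics/wrist10.png

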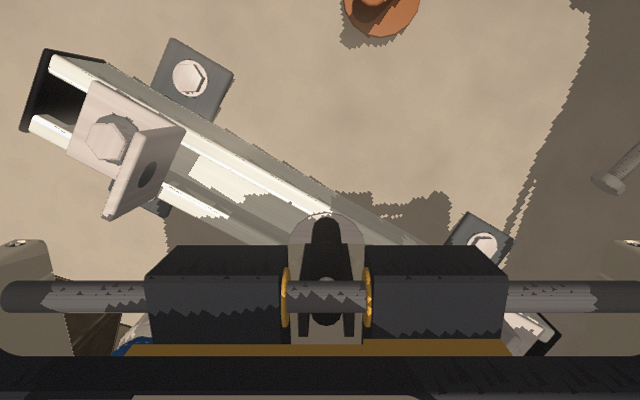

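>>> play_rows(series=[[0,0.0004,0.0003,0,0],[0,0.0008,0.0005,0,2],[0,0.001,0.0006,0,6],[0,0.001,0.0006,0,11],[0,0.001,0.0006,0,16],[0,0.001,0.0006,0,21],[0,0.001,0.0006,0,25],[0,0.001,0.0006,0,28],[0,0.001,0.0006,0,30],[0,0.001,0.0006,0,30]])

```text
clock: 17.2
tool_pos: [0.6121, -0.0045, 0.1277]
orientation: [-180.0, 0.2, -174.6]
force: [0.3, -1.0, 9.2]
opening: 0.014
```

```bash
python3 w.py wrist11; python3 - <<'E'
from h import *
import pickle
s=pickle.load(open('wrist11.pkl','rb'));T=toolT(s['obs']);W=cloud(s)
G=(W-T[:3,3])@T[:3,:3];q=G[200:245,300:352].reshape(-1,3);q=q[(q[:,2]<.055)&(q[:,2]>.036)];print('  grip max x',np.percentile(q[:,0],99.5),'y',np.percentile(q[:,1],[1,99]))
n=np.array([np.cos(np.radians(5.42)),np.sin(np.radians(5.42))]);print('tcp n',s['obs']['tool_pos'][:2]@n)
for v in (240,244,250,262): print([(u,*np.round(G[v,u]*1000,1)) for u in (318,326,334)])
E
```

```text
17.2 [ 1.7870e+01  2.3200e+01 -1.9070e+01  7.0000e-02 -4.7550e+01 -1.0252e+02] [ 0.6121 -0.0045  0.1277] [-179.99    0.19 -174.6 ] [ 0.3  -1.01  9.21] [-0.14 -0.04 -0.07] 0.014
  grip max x 0.02238931506426745 y [-0.00495946  0.00769745]
tcp n 0.6089367237516999
[(318, np.float64(21.3), np.float64(-1.8), np.float64(40.1)), (326, np.float64(21.6), np.float64(1.6), np.float64(39.5)), (334, np.float64(21.0), np.float64(4.9), np.float64(40.8))]
[(318, np.float64(20.3), np.float64(-1.7), np.float64(38.3)), (326, np.float64(20.1), np.float64(1.6), np.float64(38.8)), (334, np.float64(19.8), np.float64(4.9), np.float64(39.4))]
[(318, np.float64(17.5), np.float64(-1.8), np.float64(38.5)), (326, np.float64(17.2), np.float64(1.6), np.float64(39.3)), (334, np.float64(17.4), np.float64(4.9), np.float64(38.7))]
[(318, np.float64(11.9), np.float64(-1.8), np.float64(39.0)), (326, np.float64(11.7), np.float64(1.6), np.float64(39.3)), (334, np.float64(11.4), np.float64(5.0), np.float64(40.0))]
```

View pics/wrist11.png

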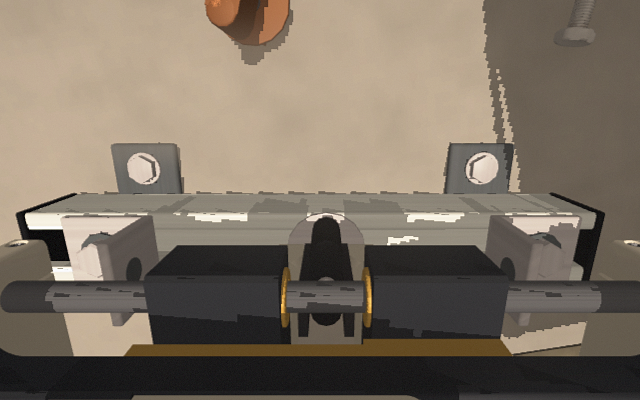

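```bash
python3 - <<'E'
import pickle,numpy as np
from scipy.spatial.transform import Rotation as R
for i in (1,2,3,5,6,7,8,9,10,11):
    s=pickle.load(open(f'wrist{i}.pkl','rb'));M=np.array(s['tool_from_camera']);print(i,np.round(M[:3,3]*1000,2),np.round(R.from_matrix(M[:3,:3]).as_euler('xyz',degrees=True),2), s['obs']['orientation'] if 'obs' in s else '')
E
```

```text
1 [ 74.98   1.21 -92.95] [1.638e+02 1.000e-01 9.003e+01] 
2 [ 74.99   1.21 -92.95] [1.638e+02 1.000e-01 9.003e+01] 
3 [ 74.62  -1.01 -92.95] [ 1.637e+02 -5.000e-02  9.003e+01] [-1.79954235e+02 -1.73537500e-02 -3.91448035e+01]
5 [ 74.62  -1.01 -92.95] [ 1.637e+02 -5.000e-02  9.003e+01] [-1.79922011e+02 -2.50053711e-02 -3.90847379e+01]
6 [ 74.14  -0.15 -92.95] [1.6369e+02 3.0000e-02 9.0030e+01] [ 1.79882238e+02 -1.25672489e-02 -8.45111092e+01]
7 [ 74.14  -0.15 -92.95] [1.6369e+02 3.0000e-02 9.0030e+01] [-1.79956554e+02  1.17125751e-03 -8.45704477e+01]
8 [ 74.14  -0.15 -92.95] [1.6369e+02 3.0000e-02 9.0030e+01] [-1.79983002e+02 -2.56523436e-03 -8.45696218e+01]
9 [ 74.23   0.5  -92.95] [1.6372e+02 8.0000e-02 9.0030e+01] [-1.79837216e+02  8.24829510e-02 -1.14571800e+02]
10 [ 74.64   1.02 -92.95] [1.6377e+02 1.0000e-01 9.0030e+01] [-1.79896081e+02  1.58790777e-01 -1.44570461e+02]
11 [ 75.26   1.27 -92.95] [1.6382e+02 1.0000e-01 9.0030e+01] [-179.98840579    0.18927414 -174.60451286]
```

```bash
python3 - <<'E'
from h import *
import pickle
s=pickle.load(open('wrist11.pkl','rb'));T=toolT(s['obs']);W=cloud(s);G=(W-T[:3,3])@T[:3,:3]
m=(abs(W[...,2]-.0489)<.0025);m[:185]=0;m[240:]=0
for u in (190,220,250,270,380,410,440,470):
    q=G[m[:,u],u]; 
    if len(q): print(u,'y',round(q[:,1].mean()*1000),'x range',np.round([q[:,0].min()*1000,q[:,0].max()*1000],2), np.round(np.sort(q[:,0]*1000)[-8:],1))
q=G[215:262,322:331].reshape(-1,3);
for lo,hi in ((38,41),(41,46),(46,52),(52,60)):
    k=q[(q[:,2]*1000>lo)&(q[:,2]*1000<hi)];print(lo,hi,len(k),np.percentile(k[:,0],[90,100])*1000)
save('w11c',s['frame'],5,(250,180,400,270))
w=G[205:240,280:375].reshape(-1,3);h=np.histogram(w[:,2],bins=np.arange(.06,.09,.001));print(h[0].tolist());
E
```

```text
190 y -70 x range [11.99 21.03] [17.5 18.  18.8 19.3 20.  20.5 20.6 21. ]
220 y -54 x range [12.32 20.84] [18.  18.2 18.8 19.6 19.9 20.3 20.7 20.8]
250 y -38 x range [12.64 20.97] [17.7 18.2 18.7 19.3 19.9 20.3 20.8 21. ]
270 y -28 x range [12.64 21.41] [18.  18.9 19.5 19.7 20.3 20.6 20.9 21.4]
380 y 30 x range [12.39 21.2 ] [18.4 18.8 19.4 19.8 20.6 20.7 21.1 21.2]
410 y 46 x range [12.23 20.79] [17.6 18.  18.7 19.5 19.5 20.4 20.5 20.8]
440 y 62 x range [11.97 21.32] [17.8 18.7 19.  20.1 20.3 20.9 21.  21.3]
470 y 78 x range [12.16 21.1 ] [17.2 17.8 18.8 19.1 19.6 20.6 20.9 21.1]
38 41 203 [21.4243825  22.41406402]
41 46 36 [22.2229137  22.39139537]
46 52 44 [22.13262914 22.39730924]
52 60 54 [22.20458672 22.49314781]
[16, 21, 17, 21, 16, 19, 13, 14, 20, 10, 0, 0, 0, 3, 151, 549, 244, 135, 402, 264, 61, 51, 54, 55, 48, 64, 40, 56, 38]
```

View pics/w11c.png

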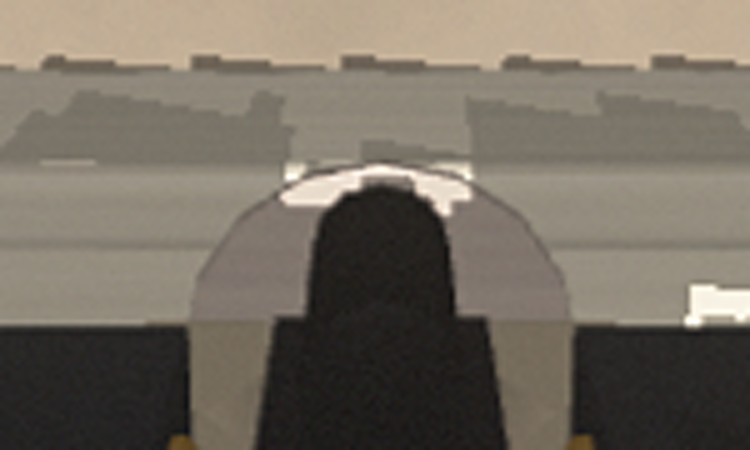

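>>> play_rows(series=[[0,0,0,-0.0005,0],[0,0,0,-0.001,0],[0,0,0,-0.0015,0],[0,0,0,-0.002,0],[0,0,0,-0.0025,0],[0,0,0,-0.003,0],[0,0,0,-0.003,0]])

```text
clock: 17.95
tool_pos: [0.6121, -0.0045, 0.1304]
orientation: [-180.0, 0.2, -174.6]
force: [0.9, -0.7, 4.9]
opening: 0.0139
```

>>> play_rows(series=[[0,0,0,-0.0003,0],[0,0,0,-0.0006,0],[0,0,0,-0.0009,0],[0,0,0,-0.0012,0],[0,0,0,-0.0012,0],[0,0,0,-0.0012,0]])

```text
clock: 18.55
tool_pos: [0.6119, -0.0044, 0.1312]
orientation: [180.0, 0.2, -174.6]
force: [4.9, -0.4, 3.1]
opening: 0.0136
```

>>> play_rows(series=[[0,-0.0003,0,0,0],[0,-0.0005,0,0,0],[0,-0.0005,0,0,0],[0,-0.0005,0,0,0]])

```text
clock: 18.95
tool_pos: [0.612, -0.0044, 0.1311]
orientation: [180.0, 0.1, -174.6]
force: [4.6, -1.6, 5.0]
opening: 0.0137
```

```bash
python3 w.py wrist12; python3 - <<'E'
from h import *
import pickle
s=pickle.load(open('wrist12.pkl','rb'));T=toolT(s['obs']);W=cloud(s);G=(W-T[:3,3])@T[:3,:3]
m=(abs(W[...,2]-.0489)<.0025);m[:185]=0;m[240:]=0
r=[]
for u in list(range(190,280,3))+list(range(375,470,3)):
    q=G[m[:,u],u]
    if len(q)>5: r.append([q[:,0].min()*1000,q[:,0].max()*1000])
print('rail lip inner,outer x',np.median(r,0),np.mean(r,0),np.min(r,0),np.max(r,0))
q=G[215:262,322:331].reshape(-1,3);k=q[(q[:,2]*1000>41)&(q[:,2]*1000<60)];print(np.percentile(k[:,0],[50,90])*1000)
w=G[212:235,290:310].reshape(-1,3);h=np.histogram(w[:,2],bins=np.arange(.07,.09,.001));print(h[0].tolist());
w=G[212:235,342:360].reshape(-1,3);h=np.histogram(w[:,2],bins=np.arange(.07,.09,.001));print(h[0].tolist());
E
```

```text
18.95 [ 1.7860e+01  2.3000e+01 -1.8820e+01  3.0000e-02 -4.8080e+01 -1.0244e+02] [ 0.612  -0.0044  0.1311] [ 1.8000e+02  1.0000e-01 -1.7456e+02] [ 4.56 -1.59  5.03] [-0.41 -1.89  0.02] 0.0137
rail lip inner,outer x [12.34002062 20.79623583] [12.36687511 20.76721478] [11.93071943 20.3208821 ] [12.83350572 21.20270734]
[21.80644839 22.11278395]
[0, 0, 0, 0, 0, 0, 0, 8, 120, 116, 38, 73, 77, 16, 0, 0, 0, 0, 0]
[0, 0, 0, 0, 0, 0, 0, 10, 115, 116, 28, 66, 61, 14, 0, 0, 0, 0, 0]
```

>>> play_rows(series=[[0,-0.0003,0,0,0],[0,-0.0006,0,0,0],[0,-0.0006,0,-0.0003,0],[0,-0.0006,0,-0.0005,0],[0,-0.0006,0,-0.0005,0],[0,-0.0006,0,-0.0005,0]])

```text
clock: 19.6
tool_pos: [0.612, -0.0044, 0.1312]
orientation: [180.0, 0.0, -174.6]
force: [5.5, -0.6, 3.3]
opening: 0.0141
```

>>> play_rows(series=[[0,0,0,0,0],[0,0,0,0,0],[0,0,0,0,0]])

```text
clock: 19.9
tool_pos: [0.6121, -0.0044, 0.1311]
orientation: [180.0, 0.0, -174.6]
force: [4.6, -1.3, 3.1]
opening: 0.0138
```

```bash
python3 w.py wrist13; python3 - <<'E'
from h import *
for n in ('side','scene'):
    a=shot(n);save(n+'13',a['frame'],8,(245,160,315,230) if n=='side' else (290,150,360,220))
import pickle
for i in (11,12,13):
    o=pickle.load(open(f'wrist{i}.pkl','rb'))['obs'];print(i,np.round(o['tool_pos'],5),np.round(o['orientation'],3),np.round(o['force'],2),np.round(o['moment'],2),np.round(o['tau'],2),np.round(o['joint_pos'],3))
E
```

```text
19.9 [ 1.7850e+01  2.3030e+01 -1.8750e+01  1.0000e-02 -4.8180e+01 -1.0243e+02] [ 0.6121 -0.0044  0.1311] [ 1.8000e+02  4.0000e-02 -1.7457e+02] [ 4.61 -1.34  3.13] [-0.35 -2.    0.04] 0.0138
11 [ 0.6121  -0.0045   0.12771] [-179.988    0.189 -174.605] [ 0.3  -1.01  9.21] [-0.14 -0.04 -0.07] [ 2.300e-01 -5.057e+01  2.009e+01  4.130e+00 -5.000e-02 -4.800e-01] [ 1.78670e+01  2.31960e+01 -1.90690e+01  7.10000e-02 -4.75530e+01
 -1.02519e+02]
12 [ 0.61197 -0.00444  0.13111] [ 1.79998e+02  1.00000e-01 -1.74564e+02] [ 4.56 -1.59  5.03] [-0.41 -1.89  0.02] [ 5.500e-01 -5.180e+01  1.836e+01  3.500e+00 -1.770e+00 -2.000e-02] [ 1.78600e+01  2.29950e+01 -1.88220e+01  2.70000e-02 -4.80840e+01
 -1.02442e+02]
13 [ 0.61206 -0.00443  0.13114] [ 1.79996e+02  3.70000e-02 -1.74574e+02] [ 4.61 -1.34  3.13] [-0.35 -2.    0.04] [ 5.200e-01 -5.294e+01  1.898e+01  3.790e+00 -1.830e+00 -2.000e-02] [ 1.78490e+01  2.30270e+01 -1.87540e+01  6.00000e-03 -4.81820e+01
 -1.02427e+02]
```

View pics/side13.png

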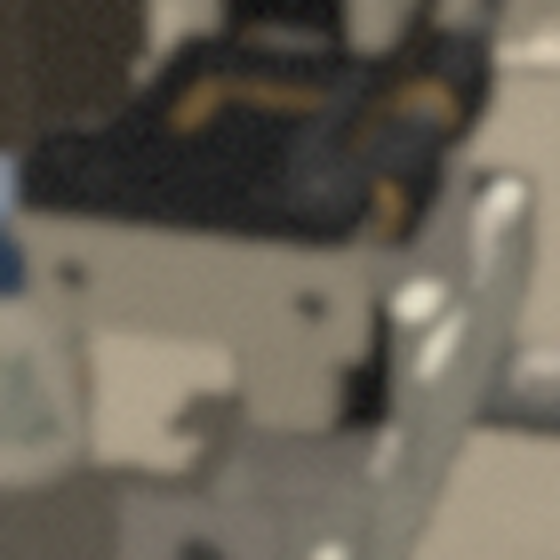

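View pics/scene13.png

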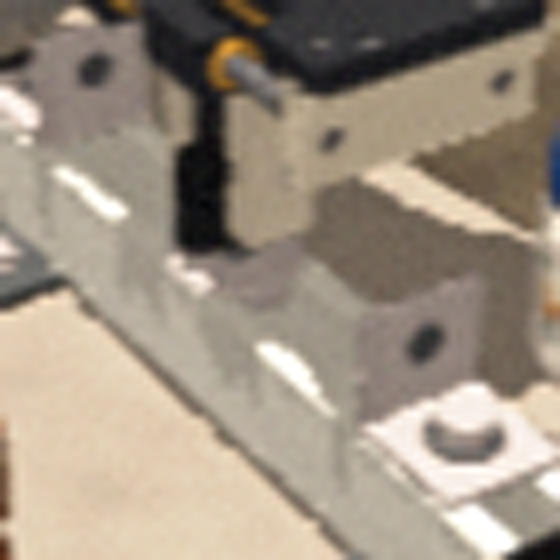

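>>> play_rows(series=[[0,-0.0003,0,0,0],[0,-0.0006,0,0,0],[0,-0.0008,0,0,0],[0,-0.0008,0,0,0],[0,-0.0008,0,0,0]])

```text
clock: 20.55
tool_pos: [0.6122, -0.0044, 0.1311]
orientation: [180.0, -0.0, -174.6]
force: [2.3, 0.1, 4.1]
opening: 0.014
```

```bash
python3 w.py wrist14; cat > chk.py <<'E'
from h import *
import pickle,sys
s=pickle.load(open(sys.argv[1]+'.pkl','rb'));T=toolT(s['obs']);W=cloud(s);G=(W-T[:3,3])@T[:3,:3]
m=(abs(W[...,2]-.0489)<.0025);m[:185]=0;m[240:]=0
r=[]
for u in list(range(190,280,3))+list(range(375,470,3)):
    q=G[m[:,u],u]
    if len(q)>5: r.append([q[:,0].min()*1000,q[:,0].max()*1000])
print('rail lip inner,outer x',np.mean(r,0))
q=G[215:262,320:333].reshape(-1,3)
for lo,hi in ((40,45),(45,50),(50,55),(55,60),(60,65)):
    k=q[(q[:,2]*1000>lo)&(q[:,2]*1000<hi)];print((lo,hi),np.round(np.percentile(k[:,0],[50,90])*1000,2),end=' ')
w=np.r_[G[212:235,290:310].reshape(-1,3),G[212:235,342:360].reshape(-1,3)];w=w[(w[:,2]>.073)&(w[:,2]<.0805)];print('washer z',np.median(w[:,2]),len(w))
t=G[246:275,316:336].reshape(-1,3);t=t[abs(t[:,2]-.039)<.003];A=np.c_[t[:,:2],np.ones(len(t))];c=np.linalg.lstsq(A,t[:,2],rcond=None)[0];print('top tilt deg',np.degrees(c[:2]),c[2],s['obs']['force'])
E
for i in 11 12 13 14; do python3 chk.py wrist$i; done
```

```text
20.55 [ 1.7840e+01  2.3070e+01 -1.8680e+01 -1.0000e-02 -4.8290e+01 -1.0241e+02] [ 0.6122 -0.0044  0.1311] [ 1.8000e+02 -4.0000e-02 -1.7458e+02] [2.31 0.05 4.11] [-0.07 -0.97  0.04] 0.014
rail lip inner,outer x [12.44989491 21.0130213 ]
(40, 45) [21.59 22.1 ] (45, 50) [21.76 22.12] (50, 55) [21.77 22.14] (55, 60) [21.79 22.17] (60, 65) [21.76 22.05] washer z 0.07638307841261796 844
top tilt deg [-1.31139729 -0.42861864] 0.03935410996435051 [ 0.29717486 -1.01472502  9.20811572]
rail lip inner,outer x [12.36687511 20.76721478]
(40, 45) [21.59 22.04] (45, 50) [21.66 22.08] (50, 55) [21.76 22.05] (55, 60) [21.6  22.08] (60, 65) [21.71 22.11] washer z 0.07903926824884289 525
top tilt deg [-0.84908589  1.04200226] 0.0392867472947674 [ 4.56227972 -1.59005985  5.02582981]
rail lip inner,outer x [12.32318429 20.76158866]
(40, 45) [21.56 22.02] (45, 50) [21.73 22.16] (50, 55) [21.72 22.04] (55, 60) [21.68 22.11] (60, 65) [21.66 22.11] washer z 0.07909375694855111 519
top tilt deg [0.14817526 0.77022564] 0.03905892800600505 [ 4.60686642 -1.34336707  3.13135311]
rail lip inner,outer x [12.38857799 20.77435281]
(40, 45) [21.59 22.16] (45, 50) [21.85 22.22] (50, 55) [21.71 22.09] (55, 60) [21.69 22.17] (60, 65) [21.73 22.05] washer z 0.07910530745003766 527
top tilt deg [-0.665843    0.40098472] 0.03923373486857182 [2.30688541 0.05045404 4.11006541]
```

>>> play_rows(series=[[0,-0.0003,0,0,0],[0,-0.0006,0,0,0],[0,-0.0007,0,-0.0003,0],[0,-0.0007,0,-0.0005,0],[0,-0.0007,0,-0.0005,0]])

```text
clock: 21.1
tool_pos: [0.6124, -0.0044, 0.1311]
orientation: [180.0, -0.1, -174.6]
force: [-0.4, 0.8, 2.6]
opening: 0.0138
```

>>> play_rows(series=[[0,0,0,-0.0003,0],[0,0,0,-0.0006,0],[0,0,0,-0.0009,0],[0,0,0,-0.0012,0],[0,0,0,-0.0012,0],[0,0,0,-0.0012,0]])

```text
clock: 21.7
tool_pos: [0.6124, -0.0045, 0.1314]
orientation: [180.0, -0.1, -174.6]
force: [3.5, -0.8, -18.3]
opening: 0.0139
```

>>> play_rows(series=[[0,0,0,0,0],[0,0,0,0,0],[0,0,0,0,0]])

```text
clock: 22.0
tool_pos: [0.6123, -0.0045, 0.1315]
orientation: [180.0, -0.1, -174.6]
force: [3.5, -0.5, -25.6]
opening: 0.0136
```

>>> play_rows(series=[[0,0,0,0.0006,0]])

```text
clock: 22.1
tool_pos: [0.6124, -0.0045, 0.1314]
orientation: [-180.0, -0.1, -174.6]
force: [0.2, 0.6, -18.2]
opening: 0.0138
```

>>> play_rows(series=[[0,0,0,0,0]])

```text
clock: 22.2
tool_pos: [0.6124, -0.0045, 0.1315]
orientation: [180.0, -0.1, -174.6]
force: [2.4, -0.1, -24.4]
opening: 0.0138
```

>>> play_rows(series=[[0,0,0,0.0005,0]])

```text
clock: 22.3
tool_pos: [0.6124, -0.0045, 0.1314]
orientation: [-180.0, -0.1, -174.6]
force: [-1.3, 0.4, -18.0]
opening: 0.0138
```

>>> play_rows(series=[[0,0,0,0.0001,0]])

```text
clock: 22.4
tool_pos: [0.6124, -0.0045, 0.1314]
orientation: [-180.0, -0.1, -174.6]
force: [-1.9, 0.2, -19.4]
opening: 0.014
```

>>> play_rows(series=[[0,0,0,0.0001,0]])

```text
clock: 22.5
tool_pos: [0.6124, -0.0045, 0.1314]
orientation: [-180.0, -0.1, -174.6]
force: [-3.5, 0.5, -18.7]
opening: 0.0136
```

>>> play_rows(series=[[0,0,0,0.0001,0]])

```text
clock: 22.6
tool_pos: [0.6124, -0.0045, 0.1314]
orientation: [-180.0, -0.1, -174.6]
force: [-3.7, 0.9, -16.2]
opening: 0.0138
```

>>> play_rows(series=[[0,0,0,-0.0001,0]])

```text
clock: 22.7
tool_pos: [0.6124, -0.0045, 0.1314]
orientation: [-180.0, -0.1, -174.6]
force: [-3.4, 0.8, -19.3]
opening: 0.014
```

>>> play_rows(series=[[0,0,0,0,0]])

```text
clock: 22.8
tool_pos: [0.6125, -0.0045, 0.1314]
orientation: [-180.0, -0.1, -174.6]
force: [-4.3, 0.6, -17.0]
opening: 0.014
```

>>> play_rows(series=[[0,0,0,0,0]])

```text
clock: 22.9
tool_pos: [0.6125, -0.0045, 0.1314]
orientation: [-180.0, -0.1, -174.6]
force: [-5.4, 0.6, -16.0]
opening: 0.0138
```

>>> play_rows(series=[[0,0.0006,0,0.0003,0],[0,0.0008,0,0.0006,0]])

```text
clock: 23.1
tool_pos: [0.6124, -0.0045, 0.1313]
orientation: [-180.0, 0.0, -174.6]
force: [-4.9, 1.0, -12.4]
opening: 0.0136
```

>>> play_rows(series=[[0,0.0003,0,0.0003,0],[0,0.0005,0,0.0005,0]])

```text
clock: 23.3
tool_pos: [0.6123, -0.0045, 0.1313]
orientation: [-180.0, 0.1, -174.6]
force: [-5.8, 1.1, -11.1]
opening: 0.0136
```

>>> play_rows(series=[[0,0.0003,0,0.0003,0],[0,0.0005,0,0.0004,0],[0,0.0005,0,0.0004,0]])

```text
clock: 23.6
tool_pos: [0.6122, -0.0045, 0.1313]
orientation: [-180.0, 0.1, -174.5]
force: [-4.9, 0.4, -6.4]
opening: 0.0138
```

>>> play_rows(series=[[0,0.0002,0,0.0003,0],[0,0.0002,0,0.0003,0]])

```text
clock: 23.8
tool_pos: [0.6122, -0.0045, 0.1313]
orientation: [-180.0, 0.1, -174.5]
force: [-6.5, 0.4, -4.5]
opening: 0.0139
```

>>> play_rows(series=[[0,0,0,0.0002,0],[0,0,0,0.0003,0],[0,0,0,0.0003,0]])

```text
clock: 24.1
tool_pos: [0.6124, -0.0045, 0.1313]
orientation: [-180.0, 0.2, -174.5]
force: [-6.1, 1.1, -2.7]
opening: 0.0135
```

>>> play_rows(series=[[25,0,0,0,0],[35,0,0,0,0],[45,0,0,0,0],[45,0,0,0,0],[45,0,0,0,0]])

```text
clock: 24.6
tool_pos: [0.6117, -0.0045, 0.1299]
orientation: [180.0, 0.1, -174.6]
force: [-1.2, -0.5, -0.2]
opening: 0.0387
```

```bash
python3 w.py wrist15;python3 chk.py wrist15
```

```text
24.6 [ 1.7860e+01  2.3080e+01 -1.8890e+01  2.0000e-02 -4.7970e+01 -1.0244e+02] [ 0.6117 -0.0045  0.1299] [ 1.8000e+02  7.0000e-02 -1.7457e+02] [-1.18 -0.5  -0.15] [ 0.    0.03 -0.02] 0.0387
rail lip inner,outer x [11.43631841 20.49684281]
(40, 45) [21.15 21.45] (45, 50) [21.18 21.59] (50, 55) [21.19 21.57] (55, 60) [21.12 21.57] (60, 65) [21.18 21.49] washer z 0.07805422046844393 575
top tilt deg [ 0.09011664 -0.55435876] 0.03776368624148564 [-1.18375741 -0.50253706 -0.15388902]
```

View pics/wrist15.png

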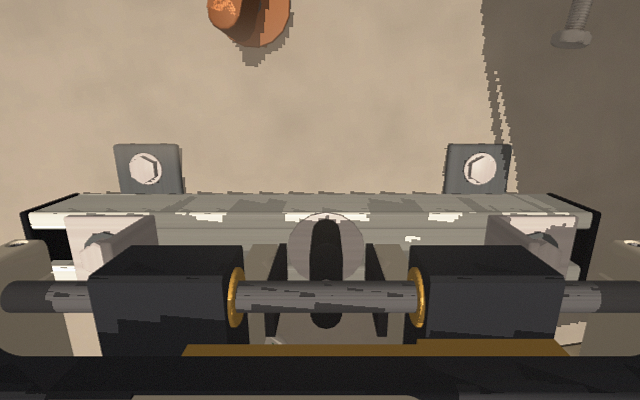

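>>> play_rows(series=[[45,0,0,-0.005,0],[45,0,0,-0.015,0],[45,0,0,-0.03,0],[45,0,0,-0.05,0],[45,0,0,-0.075,0],[45,0,0,-0.1,0],[45,0,0,-0.12,0],[45,0,0,-0.135,0],[45,0,0,-0.14,0],[45,0,0,-0.14,0]])

```text
clock: 25.65
tool_pos: [0.6115, -0.0045, 0.2706]
orientation: [180.0, 0.1, -174.6]
force: [-0.2, -0.4, -0.8]
opening: 0.0393
```

>>> play_rows(series=[[45,-0.01,0,0,0],[45,-0.025,0,0,0],[45,-0.04,0,0,0],[45,-0.05,0,0,0],[45,-0.055,0,0,0],[45,-0.055,0,0,0],[45,-0.055,0,0,0]])

```text
clock: 26.35
tool_pos: [0.6657, 0.0006, 0.269]
orientation: [-180.0, -0.1, -174.6]
force: [-0.1, 0.5, 0.1]
opening: 0.039
```

```bash
python3 w.py wrist16; python3 - <<'E'
from h import *
import pickle
s=pickle.load(open('wrist16.pkl','rb'));W=cloud(s)
save('w16c',s['frame'],5,(250,110,400,230))
a=np.radians(5.42);n=np.array([np.cos(a),np.sin(a)]);t=np.array([-n[1],n[0]])
p=W[:240].reshape(-1,3);X=p[:,:2]@n;Y=p[:,:2]@t
k=(p[:,2]>.088)&(p[:,2]<.1)&(abs(Y+.063)<.03);q=p[k]
print(len(q),np.median(q[:,2]),cv2.minAreaRect((q[:,:2]*1000).astype(np.float32)),'n,t',np.median(X[k]),(X[k].min()+X[k].max())/2,(Y[k].min()+Y[k].max())/2)
c=q[:,:2]-q[:,:2].mean(0);w,V=np.linalg.eigh(c.T@c);print('axis deg',np.degrees(np.arctan2(V[1,1],V[0,1])))
A=np.c_[q[:,:2]-q[:,:2].mean(0),np.ones(len(q))];print('tilt',np.degrees(np.linalg.lstsq(A,q[:,2],rcond=None)[0][:2]))
k=(abs(p[:,2]-.0489)<.0025)&(Y>-.145)&(Y<.02)&(X>.58)&(X<.64)&(abs(Y+.063)>.025);E=[]
for b in np.arange(-.145,.021,.004):
    z=np.sort(X[k&(Y>=b)&(Y<b+.004)])
    if len(z)>10:
        g=np.diff(z);i=g.argmax();E.append([(z[i]+z[i+1])/2,g[i]])
E=np.array(E);print('slot n',np.median(E,0));print('rail top z',np.median(p[k][:,2]))
for nm in ('scene','side'):
    c=shot(nm);save(nm+'16',c['frame'],4,(220,140,400,250) if nm=='scene' else (220,165,420,305))
E
```

```text
26.35 [ 1.6790e+01  2.0510e+01 -2.4400e+00 -1.0000e-02 -6.7100e+01 -1.0137e+02] [6.657e-01 6.000e-04 2.690e-01] [-1.8000e+02 -5.0000e-02 -1.7459e+02] [-0.13  0.55  0.11] [-0.04 -0.02  0.02] 0.039
912 0.09221029876881315 ((610.8262939453125, -3.1432790756225586), (41.02504348754883, 13.41139030456543), 5.390507698059082) n,t 0.6071349219660105 0.6077980058246365 -0.06083309840888357
axis deg -174.64529584709535
tilt [0.20787043 0.08661768]
slot n [0.60848452 0.02198778]
rail top z 0.048891570235693294
```

View pics/w16c.png

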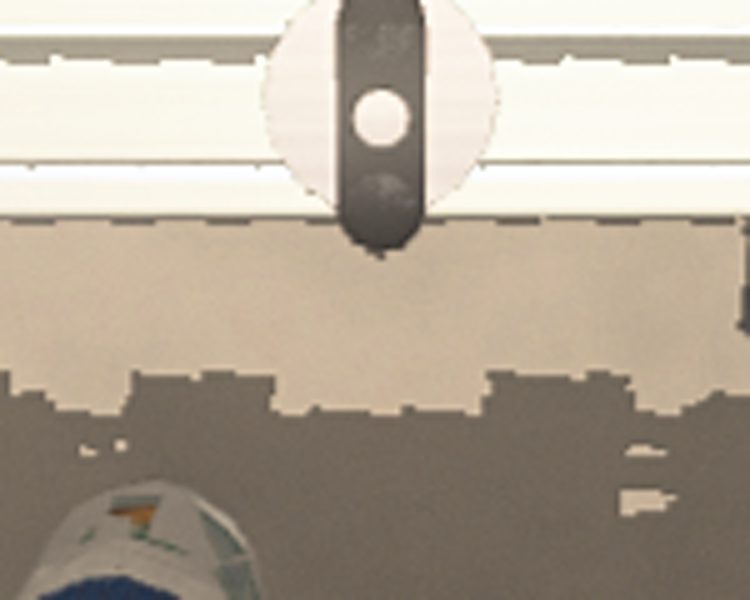

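View pics/scene16.png

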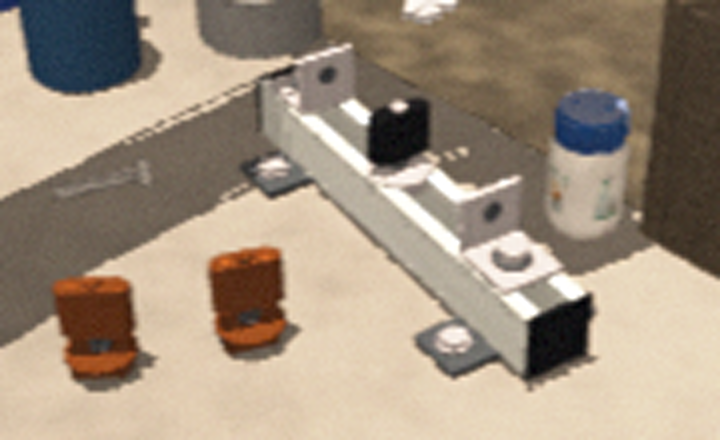

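```bash
python3 -c "
from plant import close_job
print(close_job())"
```

```text
the job is handed in; nothing more can be done
None
```

The channel bolt is locked crosswise in the rail slot, and I have handed the job in at about 26 s of the 67 s allowed. No verdict was reported.

I picked up the black-gripped bolt at scene pixel (261,195). The brown look-alikes at (244,222) and (282,214) were left alone. I lowered the head lengthwise through the slot, pressed the spring in about 7.5 mm, turned it 90° clockwise and let it rise onto the lips.

**Final check from above:**

| Quantity | Measured | Limit |
|---|---|---|
| Origin height in rail frame | about 31.3 mm | 29.5 to 32.5 mm |
| Offset from slot centre | about 0.7 mm | 2.5 mm |
| Angle to crosswise | within 0.1° | 0.16 rad (9.2°) |
| Tilt | about 0.2° | 0.1 rad (5.7°) |
| Distance from each bracket | over 85 mm | 30 mm |

The gripper is clear of everything. The bottle, the hex bolt and the brown look-alikes look undisturbed. The pliers were outside that last crop, but the arm never went near them.

**What disagreed:**
- **Pull overshoot:** the wrist force sensor read mostly 16 to 19 N over about 1.2 s. It climbed to 25.6 N once and 24.4 N once, because the arm kept pulling harder while holding its target. I estimate that put up to about 30 N on the rail. This is above the roughly 25 N asked for but below the 32 N failure limit; readings came only every few rows, so a higher brief peak can't be ruled out.
- **Side force:** it drifted between about +5 and −6 N while the bolt seated and was released. It cleared once I let go.

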